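# Unlock, load and lock the router test tray

## Task

Open the empty test tray with the blade key from the fork bracket: put the blade in the slotted lock and turn it anticlockwise until the retaining tongue lies fully back beside the ramp. Then slide every small router on the bench up the ramp and over the lip into the tray, without picking any up, until all lie flat inside, wholly past the lip. Last, turn the lock clockwise with the key until the tongue is fully across the mouth, and hang the key on the fork by its handle; leave the two power adapters and the hand-held tester where they lie.

Things in the scene. Friction and masses are not known exactly. Their poses are not given: they have to be found in the camera images.
- tray: fixed metal test tray, open towards its own -y. Origin on the bench under the middle of the lip; +y points into the tray, x across it, z up. Lip along x, top 20 mm above the bench, y -6 to +6 mm. Side rails (8 mm thick) and end wall are 40 mm high, from y -6 mm. The lock's pedestal, 44 x 46 mm, 24 mm high, stands at x +92 mm, y 0
- ramp_foot (a point): middle of the ramp's foot, flush with the bench at tray y -86 mm. The ramp, 160 mm wide, rises evenly from here to the lip's 20 mm at tray y -6 mm. Beside it two 22 mm high guide walls narrow from about 90 mm either side of the middle at the foot to 65 mm at the lip
- tray_floor (a point): middle of the tray's inner floor, 14 mm above the bench at tray y +161 mm; the floor is 130 mm wide (x) and runs from tray y +6 to +316 mm, room for three routers in a row
- lock (a joint): turn of the lock, rad, about a vertical axis, growing clockwise seen from above: 0 open, the steel retaining tongue (16 mm wide, 24 to 32 mm above the bench, reaching 76 mm from the axis) points along tray -y, beside the ramp; 1.571 at its stop, the tongue then points along tray -x across the mouth, above the lip. About 0.1 N m of friction; stays where it is left; starts closed or nearly so
- lock_slot (a point): centre of the floor of the slot in the brass lock head (36 x 40 mm, top 52 mm above the bench), on the lock's axis, tray x +92 mm, y 0, 38 mm above the bench. The slot is 14 mm deep, 25 mm long along this frame's y (also the tongue's line), 5.5 mm wide along x, and turns with the lock
- key: blade key, starts hanging upright on the fork: origin at the middle of the blade's lower edge, z up the shaft. Steel blade 3 mm (x) by 22 mm (y), 18 mm high; shaft 12 mm diameter to z 66 mm; black plastic paddle handle 14 mm (x) by 64 mm (y), from z 64 to 98 mm. 120 g
- fork: fixed dark steel bracket, origin on the bench under the hanging key: two level prongs along x, 7 mm wide, 28 mm clear between, tops 100 mm above the bench, from x -22 to +38 mm, on a 100 mm high, 50 mm wide upright at x +30 to +40 mm. Stops 7 mm high on the prongs at x +-16.5 mm (27 mm clear between) keep the handle in, which lies across the prongs along y, the shaft between them
- fork_hang (a point): where the key's origin is when it hangs on the fork (36 mm above the bench); key y along this frame's y, either way round
- router1: small black router, 90 x 90 x 28 mm, antennas folded flat in its top, 0.2 to 0.4 kg; origin at the centre of its underside, z up. Slides on the bench. Two or three routers are present (any one of them may be absent)
- router2: as router1 (absent in some starts)
- router3: as router1 (absent in some starts)
- adapter1: black plug-in power adapter 56 x 42 x 32 mm, to be left alone; origin at the centre of its underside
- adapter2: another such adapter, to be left alone; origin at the centre of its underside
- tester: grey hand-held line tester 70 x 130 x 30 mm, to be left alone; origin at the centre of its underside

How it is judged:
By the outcome, as a careful person would: the job done as asked, in the order asked, and still so for the second after the job is handed in, with the robot touching nothing.
Of router1, router2, router3 only 2 to 3 are there at a start; the rules pass over those that are not, and their reading is None.
At some moment in a run one of router1, router2, router3 may be knocked a few centimetres aside while the robot is not near it.
It also fails if it takes over 210 s, if anything falls off the work surface, if the arm or the gripper's body presses on something with over 40 N, if the wrist force passes 120 N, or if a joint passes its speed limit or range.

## Robot

A 7-joint arm with a two-finger parallel gripper is mounted at the origin on the work surface. World frame = base frame: x ahead of the robot, y to its left, z up, the work surface at z = 0. Lengths are in m, angles in rad, forces in N, time in s.
With the tool pointing down it reaches from about 0.4 to 0.85 m from the base axis. Payload 10.4 kg.
Tool frame: the origin (TCP) lies at the very end of the fingers, on their centre line; the grasp point (between the pads) lies 19 mm behind it (manip.tcp_to_grasp is the distance from the TCP to the grasp point, in m); x points along the fingers, y is the direction in which the jaws open and shut, and the axes are right-handed (so a half turn about x gives the same grasp; the last joint's range is limited). The gripper opens to 85 mm and grips with 20 to 120 N. Pads are 22 mm wide; open, the fingers measure 114 mm over their backs; the gripper's body (76 mm by 85 mm) begins 54 mm behind the grasp point. The pads swing forward as they close: fully open they stand 13 mm farther back than shut.
Start: joints at [-1.179, 0.332, -0.065, 1.46, 0.022, 1.35, -0.088], TCP at [0.252, 0.572, 0.231] pointing down, gripper open.
Joint ranges: [-2.6, 2.6], [-0.5, 2.12], [-1.47, 1.34], [0.16, 2.42], [-1.27, 4.41], [0.06, 2.06], [-2.6, 2.6]. Speed limits (rad/s): [2.22, 2.22, 2.79, 2.79, 3.14, 3.14, 3.14].

## Interface

Orientations are given as a unit quaternion [x, y, z, w].
In Python, from workcell import manip, cams, hand_in gives the robot as it stands.
- The arm moves only by the shell command python3 -m handwheel 'ROWS' [FORCE]. ROWS is text: rows parted by semicolons, each of 7 numbers parted by spaces: the shift along the tool's x, y, z in mm, then the turn, a rotation vector about the tool's x, y, z in rad, then the finger opening in mm, from 0 to 85.4. A call has 1 to 8 rows; each row shifts and turns the commanded pose from where the row before left it, along the tool's axes as they then stand; what a row does not reach is not made up. A row lasts 1/10 s, in which the tool goes at most 50 mm and 8.59 degrees, less where a joint would pass 70% of its speed; a pose out of reach is approached as far as the arm can. A call with a gripper value outside its range is refused whole. The fingers move at their own pace and stop on an object; FORCE is the grip in N (left out, the last holds). Time passes only in rows, so rows that do not move let the fingers close. It gives the time, the measured TCP pose, the force and the opening at its end, in the units of the state.
- manip.get_obs(): the state, without advancing time (a new reading comes with each control period).
- cams.camera(name): name is "scene" or "top" or "wrist"; returns a dict with "color" (384x512x3 uint8, blue, green, red), "depth" (384x512 float32, m along the optical axis (not along the pixel's ray), 0 where there is no reading), "camera_matrix" (3x3 intrinsics, pixels), "origin" and "attitude" of the camera in the world; the wrist camera has in their place "T_tool_cam" (4x4, takes a point from camera to tool coordinates, whose origin is the TCP and whose axes are the tool frame's). Camera axes: x right, y down, z forward; pixel columns grow to the right and rows downward; lengths in m; the calibration is good to about 2 mm. The wrist camera is an equidistant fisheye: a pixel r from the principal point sees the ray r / f radians off the axis. A picture is of the moment at which its call begins: read the wrist's pose just before it.
- hand_in(): hands the job in, once; it reports no verdict.
Trained networks look in the newest picture that a camera, given by its name, has taken for a name from the list of things; names that differ only in an ending like _2 or _b are one class to them, and where a whole thing is asked for, a point or a joint stands for the part that bears it (a point fixed in the world has none). Each returns a list of dicts, best first, with "conf" (0 to 1); they miss things now and then, are a little off and sometimes report something else, mostly with a low value. They report only what shows in the picture. A call takes as long as a camera call.
- cams.recognise(camera, thing): "box" ([left, top, width, height] in pixels, round what is visible of it).
- cams.outline_of(camera, thing): "region" (384x512 bool, what is visible of it) and "box" ([left, top, width, height] in pixels, round what is visible of it).
The state is a dict: "clock": time; "joint_pos": joint angles; "joint_velocities": joint speeds; "tau": joint torques, N m; "position": TCP position; "ee_rot": TCP orientation; "ft_force": force on the tool from outside, world axes, zero at the start; "torque": the same for the moment, N m; "grip_width": opening from 0.0 (shut) to 1.0 (fully open).
Only numpy, scipy, OpenCV 4.12 (cv2) and the standard library are available. Lean on these libraries where they do the work, as an engineer would, in place of code of your own. Each camera call takes 0.05 s, during which the arm holds its last target.

## Working session

There is one attempt and no reset: what is moved stays moved. The work goes in short steps, Python scripts to look and compute and a shell command to move; the robot and the scene stay as the last step left them, time stands still between calls to the robot, and variables do not carry over. Pictures are saved under pics/ and viewed, and the job is handed in when it is done.

I'll start by looking at the state and pictures.

```bash
ls; mkdir -p pics; python3 - <<'E'
from workcell import manip, cams
import cv2, numpy as np
o=manip.get_obs()
for k,v in o.items(): print(k, np.round(v,3))
for n in ["scene","top","wrist"]:
    c=cams.camera(n); cv2.imwrite(f"pics/{n}0.png",c["color"])
    print(n,c["camera_matrix"].tolist(),*(np.round(c[k],4).tolist() for k in c if k in("origin","attitude","T_tool_cam")))
    np.savez(f"{n}0.npz",**{k:np.array(v) for k,v in c.items()})
E
```

```text
pics
clock 0.0
joint_pos [-1.179  0.333 -0.065  1.461  0.022  1.35  -0.089]
joint_velocities [-0.002  0.     0.001  0.003  0.     0.002  0.001]
tau [-1.0000e-03 -6.2545e+01  4.9000e-02 -3.9160e+01  1.6000e-02  1.0000e-02
  0.0000e+00]
position [0.252 0.572 0.23 ]
ee_rot [ 0.145  0.692 -0.146  0.692]
ft_force [-0.019 -0.227 -0.542]
torque [ 0.061  0.033 -0.008]
grip_width 0.998
scene [[388.69270624143184, 0.0, 256.03061594903295], [0.0, 388.69270624143184, 187.31650669481755], [0.0, 0.0, 1.0]] [1.4332, 0.1299, 0.6239] [0.5694, 0.6631, -0.3673, -0.3179]
top [[360.1214488979054, 0.0, 256.46092129026533], [0.0, 360.1214488979054, 189.3879028873826], [0.0, 0.0, 1.0]] [0.3619, -0.0014, 1.0132] [0.7122, -0.6951, 0.0694, -0.0698]
wrist [[297.3186396354542, 0.0, 257.7986412823094], [0.0, 297.3186396354542, 189.79687469496085], [0.0, 0.0, 1.0]] [[0.0009, -0.2768, 0.9609, -0.1432], [1.0, -0.0003, -0.0011, -0.0014], [0.0006, 0.9609, 0.2768, -0.0706], [0.0, 0.0, 0.0, 1.0]]
```

View pics/top0.png

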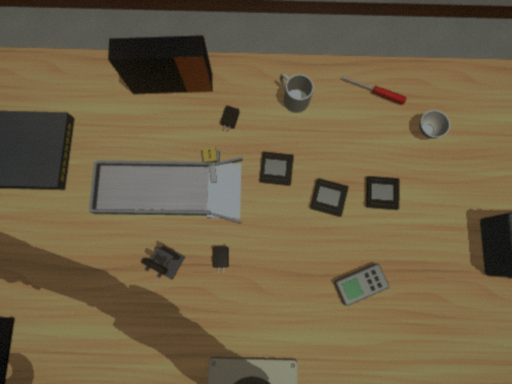

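View pics/scene0.png

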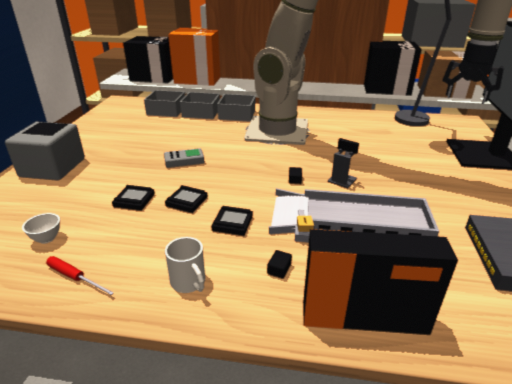

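View pics/wrist0.png

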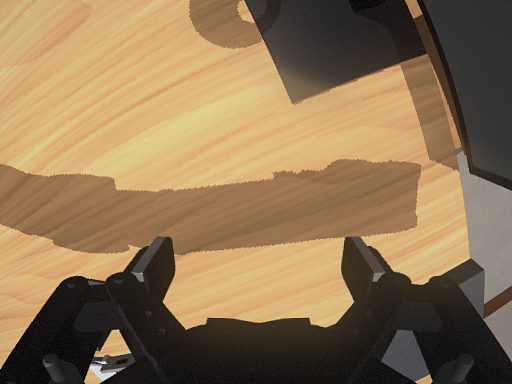

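```bash
cat > h.py <<'E'
import numpy as np, cv2
from scipy.spatial.transform import Rotation as R
from workcell import manip, cams
np.set_printoptions(precision=4,suppress=True)
def cloud(c, T=None):
    K=c["camera_matrix"]; d=c["depth"]; v,u=np.mgrid[:d.shape[0],:d.shape[1]]
    if "T_tool_cam" in c:
        x=(u-K[0,2])/K[0,0]; y=(v-K[1,2])/K[1,1]; th=np.hypot(x,y)+1e-9
        t=np.tan(np.minimum(th,1.5)); P=np.stack([x/th*t*d,y/th*t*d,d],-1)
        Tc=T@np.array(c["T_tool_cam"])
        return P@Tc[:3,:3].T+Tc[:3,3]
    P=np.stack([(u-K[0,2])/K[0,0]*d,(v-K[1,2])/K[1,1]*d,d],-1)
    return P@R.from_quat(c["attitude"]).as_matrix().T+c["origin"]
def toolT():
    o=manip.get_obs(); T=np.eye(4); T[:3,:3]=R.from_quat(o["ee_rot"]).as_matrix(); T[:3,3]=o["position"]; return T
def proj(c,P,T=None):
    P=np.atleast_2d(P).astype(float); K=c["camera_matrix"]
    if "T_tool_cam" in c:
        Tc=T@np.array(c["T_tool_cam"]); p=(P-Tc[:3,3])@Tc[:3,:3]
        rr=np.hypot(p[:,0],p[:,1])+1e-12; th=np.arctan2(rr,p[:,2])
        return np.c_[K[0,2]+K[0,0]*th*p[:,0]/rr,K[1,2]+K[1,1]*th*p[:,1]/rr]
    p=(P-c["origin"])@R.from_quat(c["attitude"]).as_matrix()
    return np.c_[K[0,2]+K[0,0]*p[:,0]/p[:,2],K[1,2]+K[1,1]*p[:,1]/p[:,2]]
def ray(c,uv,z,T=None):
    uv=np.atleast_2d(uv).astype(float); K=c["camera_matrix"]
    x=(uv[:,0]-K[0,2])/K[0,0]; y=(uv[:,1]-K[1,2])/K[1,1]
    if "T_tool_cam" in c:
        th=np.hypot(x,y)+1e-12; D=np.c_[np.sin(th)*x/th,np.sin(th)*y/th,np.cos(th)]
        Tc=T@np.array(c["T_tool_cam"]); D=D@Tc[:3,:3].T; O=Tc[:3,3]
    else:
        D=np.c_[x,y,np.ones_like(x)]@R.from_quat(c["attitude"]).as_matrix().T; O=np.array(c["origin"])
    return O+D*((z-O[2])/D[:,2])[:,None]
E
python3 - <<'E'
from h import *
for n in ["top","scene"]:
    c=cams.camera(n); X=cloud(c)
    print(n,"bench z", np.median(X[330:360,100:200,2]) if n=="top" else np.median(X[200:215,90:110,2]))
    for t in ["router1","adapter1","tester","tray","lock","key","fork"]:
        for r in cams.outline_of(n,t)[:4]:
            m=r["region"]; P=X[m&(c["depth"]>0)]
            print(t,round(r["conf"],2),np.round(r["box"]),m.sum(),"med",np.median(P,0),"zmax",np.percentile(P[:,2],95))
            if n=="top" and r["conf"]>.5:
                q=cv2.minAreaRect(np.argwhere(m)[:,::-1].astype(np.float32)); b=cv2.boxPoints(q)
                w=ray(c,b,{"router1":.028,"adapter1":.032,"tester":.03,"tray":.04}.get(t,.05))
                print("   ctr",w[:,:2].mean(0),"yaws",np.degrees(np.arctan2(*(w[1]-w[0])[[1,0]])),"sz",np.linalg.norm(w[1]-w[0]),np.linalg.norm(w[2]-w[1]))
print(manip.get_obs()["clock"])
E
```

```text
top bench z 0.00020446134676477268
router1 0.88 [311. 176.  38.  42.] 1080 med [ 0.5432 -0.2015  0.0215] zmax 0.02861454621639234
   ctr [ 0.5429 -0.2003] yaws -14.06635956329794 sz 0.09482989838715969 0.09241513252544699
router1 0.85 [365. 176.  35.  38.] 1058 med [ 0.5596 -0.3506  0.0215] zmax 0.028588215156608608
   ctr [ 0.5574 -0.347 ] yaws -88.5948380062994 sz 0.09287683935617673 0.09671188275794568
router1 0.69 [262. 148.  34.  39.] 1018 med [ 0.6227 -0.0523  0.0216] zmax 0.028530799253182904
   ctr [ 0.6227 -0.0519] yaws -4.248037427406366 sz 0.09471239647264405 0.09294614348532623
adapter1 0.77 [213. 244.  18.  27.] 389 med [0.3698 0.0937 0.0311] zmax 0.03433168145062542
   ctr [0.3699 0.0933] yaws -88.6154429495495 sz 0.04578140496964382 0.06051202554798195
adapter1 0.55 [222. 107.  21.  19.] 322 med [0.7713 0.0849 0.0311] zmax 0.034384586312426836
   ctr [0.7699 0.0851] yaws -15.020942932194421 sz 0.06656486339891192 0.04654040564115086
tester 0.92 [336. 265.  52.  41.] 1306 med [ 0.3096 -0.2806  0.0298] zmax 0.03337199717876993
   ctr [ 0.3102 -0.2812] yaws -66.3945394736
[... 1276 characters left out ...]
.  13.  18.] 209 med [0.3971 0.0965 0.0286] zmax 0.032098055334180906
adapter1 0.56 [266. 249.  26.  26.] 533 med [0.7944 0.0871 0.0292] zmax 0.03182305599516246
tester 0.69 [164. 151.  42.  20.] 606 med [ 0.3304 -0.2752  0.027 ] zmax 0.031102521232092405
tray 0.82 [267. 186. 172.  58.] 6524 med [0.5537 0.2498 0.0143] zmax 0.03946226757214261
tray 0.23 [288. 167.  14.  18.] 224 med [0.3984 0.0968 0.0284] zmax 0.03209077063380623
lock 0.76 [296. 213.  17.  19.] 297 med [0.6598 0.1342 0.0473] zmax 0.051929147679710186
key 0.54 [338. 137.  20.  16.] 261 med [0.3539 0.2468 0.1183] zmax 0.13295888455067673
fork 0.93 [330. 148.  24.  42.] 619 med [0.3822 0.2338 0.0496] zmax 0.0989997797079705
0.95
```

```bash
python3 - <<'E'
from h import *
for n in ["top","scene"]:
    c=np.load(n+"0.npz"); X=cloud(c)
    v,u=np.mgrid[:384,:512]
    for uu,vv in [(300,250),(450,160),(150,330),(250,130),(60,90)] if n=="top" else [(100,240),(250,290),(230,160),(60,200)]:
        P=X[vv-3:vv+4,uu-3:uu+4].reshape(-1,3); print(n,P.mean(0),P[:,2].std())
    # tray wall tops
    m=(abs(X[...,2]-.040)<.0025)&(X[...,1]>.05)&(X[...,1]<.5)&(X[...,0]>.42)&(X[...,0]<.72)
    P=X[m]; q=cv2.minAreaRect(P[:,:2].astype(np.float32)); print("walls",len(P),q)
    m=(abs(X[...,2]-.052)<.003)&(abs(X[...,1]-.13)<.05)&(X[...,0]>.55)&(X[...,0]<.72)
    P=X[m]; print("lock top",len(P),P.mean(0),cv2.minAreaRect(P[:,:2].astype(np.float32)))
    m=(abs(X[...,2]-.134)<.006)&(X[...,1]>.15)&(X[...,1]<.35)&(X[...,0]>.25)&(X[...,0]<.45)
    P=X[m]; print("handle",len(P),P.mean(0),cv2.minAreaRect(P[:,:2].astype(np.float32)))
    m=(abs(X[...,2]-.028)<.004)&(X[...,1]>-.12)&(X[...,1]<.0)&(X[...,0]>.5)&(X[...,0]<.7)
    P=X[m]; print("router",len(P),P.mean(0),cv2.minAreaRect(P[:,:2].astype(np.float32)))
E
```

```text
top [ 0.3957 -0.1234 -0.0003] 0.0018994691355639676
top [ 0.6657 -0.5614 -0.0005] 0.0017498370105678675
top [ 0.176   0.2756 -0.    ] 0.0016587652981632898
top [0.7435 0.0251 0.    ] 0.0021166144389176854
top [0.8568 0.6045 0.0006] 0.0018225211849330336
walls 761 ((0.5703579783439636, 0.2858521044254303), (0.17354053258895874, 0.34647634625434875), 1.3888733386993408)
lock top 152 [0.6503 0.1342 0.052 ] ((0.6508050560951233, 0.13482682406902313), (0.04014730080962181, 0.035934191197156906), 10.217323303222656)
handle 163 [0.3459 0.2446 0.1336] ((0.34581950306892395, 0.2452917993068695), (0.06321527063846588, 0.01417896244674921), 63.57146072387695)
router 276 [ 0.6245 -0.053   0.0268] ((0.6257092952728271, -0.05345597490668297), (0.07794468849897385, 0.07904592901468277), 85.65373229980469)
scene [ 0.7455 -0.3655 -0.0008] 0.001238601803655224
scene [ 0.8517  0.0311 -0.0013] 0.0009488916702024621
scene [ 0.2771 -0.133  -0.0011] 0.001705561589202112
scene [ 0.5951 -0.5663 -0.0008] 0.0011755341865404682
walls 565 ((0.5806444883346558, 0.28760021924972534), (0.19030094146728516, 0.3439823389053345), 0.6097607612609863)
lock top 119 [0.6563 0.1365 0.0508] ((0.6559925675392151, 0.13652706146240234), (0.04033081978559494, 0.03589750453829765), 11.001697540283203)
handle 61 [0.3515 0.2468 0.1315] ((0.3504355847835541, 0.24735768139362335), (0.06077355518937111, 0.015651259571313858), 64.6957778930664)
router 163 [ 0.6324 -0.052   0.0263] ((0.6291943788528442, -0.0513804592192173), (0.07878604531288147, 0.08087465912103653), 85.49285888671875)
```

```bash
python3 - <<'E'
import cv2
a=cv2.imread("pics/top0.png")[135:290,80:260]; b=cv2.imread("pics/scene0.png")[120:270,250:450]
cv2.imwrite("pics/topz.png",cv2.resize(a,None,fx=4,fy=3.8,interpolation=cv2.INTER_CUBIC)[:600])
cv2.imwrite("pics/scenez.png",cv2.resize(b,None,fx=4,fy=4,interpolation=cv2.INTER_CUBIC))
E
```

```text
(no output)
```

View pics/topz.png

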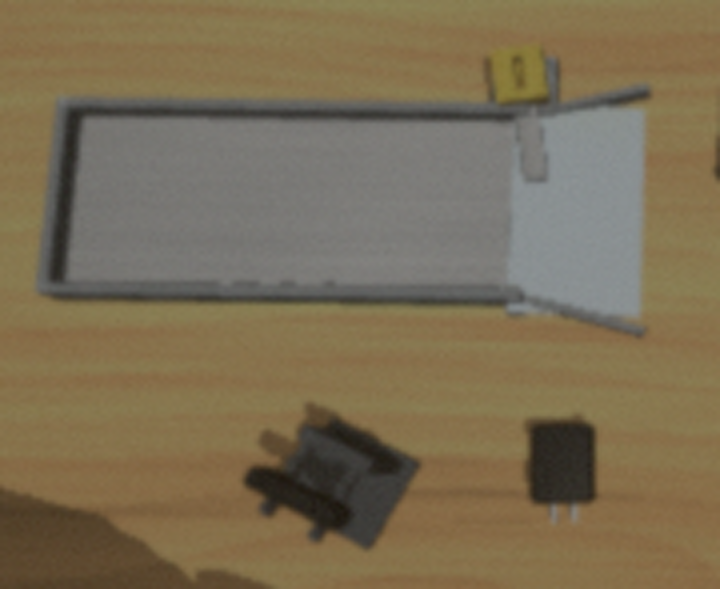

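View pics/scenez.png

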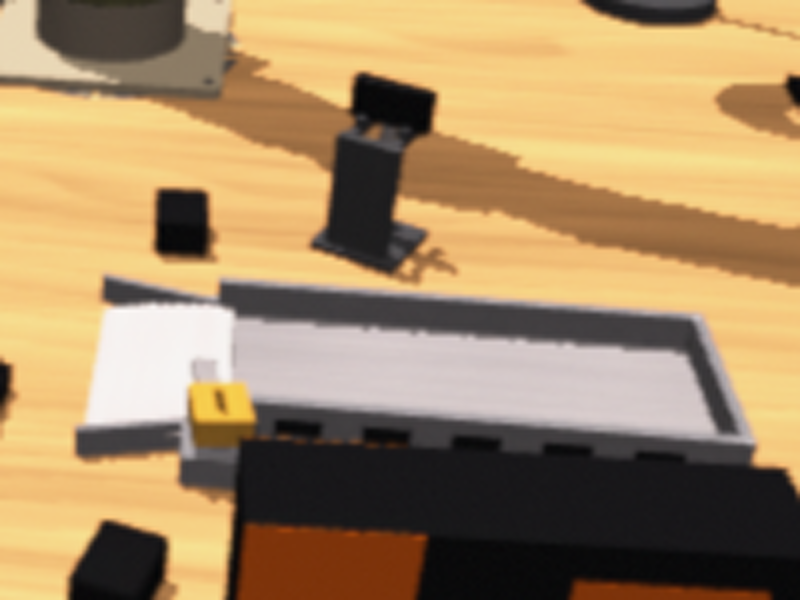

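```bash
cat >> h.py <<'E'
def plan(p, yaw=None, show=True):
    """p target TCP; yaw: world heading (deg) of tool y axis, tool x straight down. prints shift in present tool axes, and turn"""
    T=toolT(); Rm=T[:3,:3]; d=np.array(p)-T[:3,3]
    o=manip.get_obs()
    print("clock",round(o["clock"],2),"TCP",T[:3,3],"q",o["joint_pos"],"F",o["ft_force"],"Tq",o["torque"],"grip",round(float(o["grip_width"]),3))
    print("tool y heading",round(np.degrees(np.arctan2(Rm[1,1],Rm[0,1])),2),"tilt",Rm[:2,0])
    print("shift now-axes mm",np.round(Rm.T@d*1000,1))
    if yaw is not None:
        a=np.radians(yaw); y=np.array([np.cos(a),np.sin(a),0]); x=np.array([0,0,-1.]); G=np.stack([x,y,np.cross(x,y)],1)
        rv=R.from_matrix(Rm.T@G).as_rotvec(); print("turn rotvec",np.round(rv,4),"deg",round(np.degrees(np.linalg.norm(rv)),1),"| shift in final axes",np.round(G.T@d*1000,1))
E
python3 - <<'E'
from h import *
print(toolT())
plan([.346,.245,.25],155); plan([.346,.245,.25],-25)
c=np.load("top0.npz"); X=cloud(c); P=X[30:100,105:215].reshape(-1,3); P=P[P[:,2]>.03]; print("box",P.min(0),P.max(0),np.percentile(P,5,axis=0))
for n,a in [("monitor/dark box left",(slice(105,195),slice(0,75)))]:
    P=X[a].reshape(-1,3);P=P[P[:,2]>.03]; print(n,P.min(0),P.max(0))
E
```

```text
[[ 0.      0.403   0.9152  0.2519]
 [ 0.      0.9152 -0.403   0.572 ]
 [-1.      0.0001  0.      0.2313]
 [ 0.      0.      0.      1.    ]]
clock 0.95 TCP [0.2519 0.572  0.2313] q [-1.1786  0.3322 -0.0647  1.4601  0.0216  1.3499 -0.0885] F [ 0.6046 -0.7695  0.0898] Tq [-0.0174  0.014   0.0139] grip 1.001
tool y heading 66.24 tilt [0. 0.]
shift now-axes mm [ -18.7 -261.4  217.9]
turn rotvec [-1.5492  0.0001 -0.    ] deg 88.8 | shift in final axes [ -18.7 -223.5 -256.6]
clock 0.95 TCP [0.2519 0.572  0.2313] q [-1.1786  0.3322 -0.0647  1.4601  0.0216  1.3499 -0.0885] F [ 0.6046 -0.7695  0.0898] Tq [-0.0174  0.014   0.0139] grip 1.001
tool y heading 66.24 tilt [0. 0.]
shift now-axes mm [ -18.7 -261.4  217.9]
turn rotvec [ 1.5924 -0.     -0.0001] deg 91.2 | shift in final axes [-18.7 223.5 256.6]
box [ 0.3619 -0.0014  0.0301] [0.9254 0.3851 1.0132] [0.8506 0.1473 0.0479]
monitor/dark box left [ 0.3619 -0.0014  0.0301] [0.7701 0.7434 1.0132]
```

```bash
python3 -m handwheel '-3 -37 31 0 0 0 60;-3 -37 31 0 0 0 60;-3 -37 31 0 0 0 60;-3 -37 31 0 0 0 60;-3 -37 31 0 0 0 60;-3 -37 31 0 0 0 60;-3 -37 31 0 0 0 60' 40
python3 -m handwheel '0 0 0 0.145 0 0 60;0 0 0 0.145 0 0 60;0 0 0 0.145 0 0 60;0 0 0 0.145 0 0 60;0 0 0 0.145 0 0 60;0 0 0 0.145 0 0 60;0 0 0 0.145 0 0 60;0 0 0 0.145 0 0 60'
python3 -m handwheel '0 0 0 0.145 0 0 60;0 0 0 0.145 0 0 60;0 0 0 0.145 0 0 60;0 0 0 0 0 0 60'
python3 - <<'E'
from h import *
plan([.346,.245,.25],-25)
T=toolT(); c=cams.camera("wrist"); cv2.imwrite("pics/w1.png",c["color"]); X=cloud(c,T); np.savez("w1.npz",T=T,**c)
for t in ["key","fork"]:
    for r in cams.outline_of("wrist",t)[:2]:
        m=r["region"]; P=X[m&(c["depth"]>0)]; print(t,r["conf"],r["box"],np.median(P,0),np.percentile(P,95,axis=0))
m=(abs(X[...,2]-.134)<.006)&(X[...,1]>.15)&(X[...,1]<.35)&(X[...,0]>.25)&(X[...,0]<.45)
P=X[m]; print("handle",len(P),P.mean(0),cv2.minAreaRect(P[:,:2].astype(np.float32)))
E
```

```text
clock: 1.65
position: [0.3463, 0.2456, 0.2526]
ee_rot: [0.146, 0.692, -0.145, 0.692]
ft_force: [0.0, -0.6, 1.6]
grip_width: 0.703
clock: 2.45
position: [0.3461, 0.2475, 0.2525]
ee_rot: [0.503, 0.498, -0.502, 0.497]
ft_force: [-1.1, -0.8, 1.0]
grip_width: 0.702
clock: 2.85
position: [0.3461, 0.2475, 0.2524]
ee_rot: [0.597, 0.378, -0.597, 0.378]
ft_force: [0.2, -0.4, 0.2]
grip_width: 0.704
clock 2.85 TCP [0.3461 0.2475 0.2524] q [-0.7704 -0.1256  0.0386  1.9177  0.0049  1.349  -1.1747] F [ 0.1956 -0.4439  0.249 ] Tq [-0.0614  0.0008  0.0222] grip 0.704
tool y heading -25.3 tilt [0.0002 0.0003]
shift now-axes mm [2.4 1.  2.3]
turn rotvec [-0.0052 -0.0004 -0.0001] deg 0.3 | shift in final axes [2.4 1.  2.3]
key 0.76 [249.9, 146.1, 20.5, 74.4] [0.3475 0.2482 0.1343] [0.361  0.2724 0.1355]
fork 0.93 [236.6, 135.2, 62.1, 67.5] [0.3622 0.2437 0.0102] [0.3891 0.2741 0.1074]
handle 1000 [0.3465 0.2463 0.1342] ((0.34572917222976685, 0.2446652352809906), (0.06301029026508331, 0.013977861031889915), 63.43970489501953)
```

View pics/w1.png

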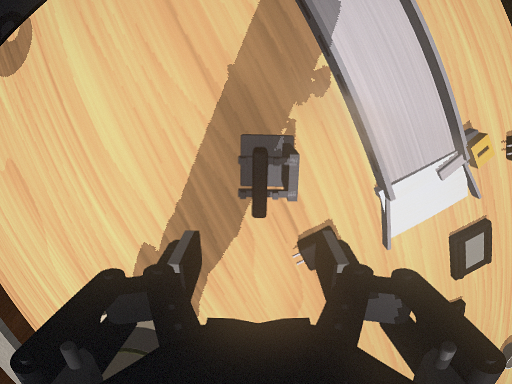

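```bash
python3 - <<'E'
from h import *
plan([.3458,.2450,.105],-26.5)
c=np.load("w1.npz"); X=cloud(c,c["T"])
# fork geometry: prong/stops/upright points z .09-.112
m=(X[...,2]>.09)&(X[...,2]<.112)&(X[...,1]>.15)&(X[...,1]<.35)&(X[...,0]>.25)&(X[...,0]<.45)
P=X[m][:,:2]-[.3457,.2447]; a=np.radians(-26.5); e=np.array([[np.cos(a),np.sin(a)],[-np.sin(a),np.cos(a)]]); Q=P@e.T
print(len(Q),Q.min(0),Q.max(0),np.percentile(Q,[2,50,98],axis=0))
print(cv2.minAreaRect(X[m][:,:2].astype(np.float32)))
E
```

```text
clock 3.0 TCP [0.3461 0.2475 0.2524] q [-0.771  -0.1255  0.0392  1.9177  0.005   1.3491 -1.1682] F [ 0.3503  0.1481 -0.4431] Tq [0.0571 0.0127 0.0351] grip 0.704
tool y heading -24.92 tilt [0.0002 0.0002]
shift now-axes mm [147.4   0.8   2.4]
turn rotvec [ 0.0276 -0.0002 -0.0001] deg 1.6 | shift in final axes [147.4   0.8   2.4]
1142 [-0.0218 -0.0248] [0.0403 0.0314] [[-0.0204 -0.0221]
 [ 0.0258  0.0017]
 [ 0.0397  0.0244]]
((0.3555450737476349, 0.24352356791496277), (0.05600780248641968, 0.0620211586356163), 63.0580940246582)
```

```bash
python3 -m handwheel '20 0.8 2.4 0.025 0 0 60;35 0 0 0 0 0 60;35 0 0 0 0 0 60;35 0 0 0 0 0 60;15 0 0 0 0 0 60;7 0 0 0 0 0 60;0 0 0 0 0 0 60'
python3 - <<'E'
from h import *
plan([.3458,.2450,.105],-26.5)
T=toolT(); c=cams.camera("wrist"); cv2.imwrite("pics/w2.png",c["color"])
E
```

```text
clock: 3.7
position: [0.3456, 0.2449, 0.105]
ee_rot: [-0.601, -0.372, 0.602, -0.372]
ft_force: [-0.4, -0.6, -0.0]
grip_width: 0.703
clock 3.7 TCP [0.3456 0.2449 0.105 ] q [-0.767   0.0097  0.0428  2.1173 -0.0005  1.0156 -1.1862] F [-0.4118 -0.5549 -0.0096] Tq [ 0.0013 -0.0028 -0.0055] grip 0.703
tool y heading -26.48 tilt [-0.0007 -0.0007]
shift now-axes mm [-0.   0.1 -0.2]
turn rotvec [0.0003 0.0009 0.0004] deg 0.1 | shift in final axes [-0.   0.1 -0.2]
```

View pics/w2.png

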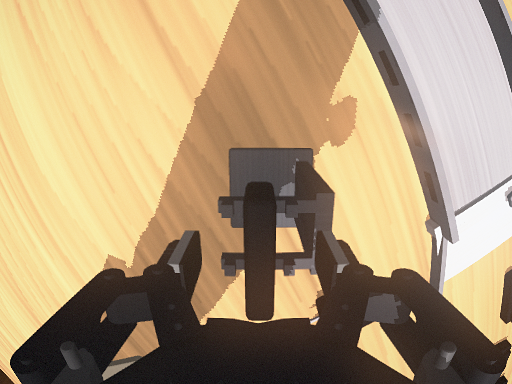

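The handle lies centred between the fingers at (260,250). I'm closing on it.

```bash
python3 -m handwheel '0 0 0 0 0 0 10;0 0 0 0 0 0 5;0 0 0 0 0 0 0;0 0 0 0 0 0 0;0 0 0 0 0 0 0' 80
python3 -m handwheel '-15 0 0 0 0 0 0;-25 0 0 0 0 0 0;-30 0 0 0 0 0 0;-30 0 0 0 0 0 0;-30 0 0 0 0 0 0;-20 0 0 0 0 0 0;0 0 0 0 0 0 0'
python3 - <<'E'
from h import *
plan([.6508,.1348,.255],-80)
T=toolT(); c=cams.camera("wrist"); cv2.imwrite("pics/w3.png",c["color"])
E
```

```text
clock: 4.25
position: [0.3462, 0.2454, 0.1061]
ee_rot: [0.602, 0.372, -0.601, 0.372]
ft_force: [-0.7, -1.3, 5.1]
grip_width: 0.148
clock: 4.95
position: [0.3467, 0.2458, 0.258]
ee_rot: [0.603, 0.372, -0.6, 0.371]
ft_force: [-0.1, 0.5, -1.9]
grip_width: 0.151
clock 4.95 TCP [0.3467 0.2458 0.258 ] q [-0.7684 -0.1331  0.0402  1.9127  0.0053  1.3572 -1.1936] F [-0.0587  0.5471 -1.9241] Tq [ 0.033  -0.0548  0.0691] grip 0.151
tool y heading -26.58 tilt [0.0034 0.0032]
shift now-axes mm [  3.7 321.6 -36.8]
turn rotvec [ 0.9323 -0.0049  0.0006] deg 53.4 | shift in final axes [   3.   162.1 -280.2]
```

View pics/w3.png

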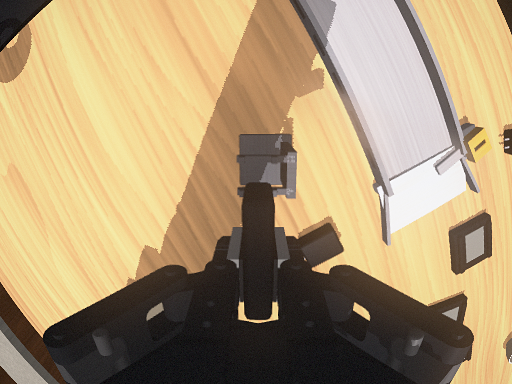

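```bash
python3 - <<'E'
from h import *
plan([.585,.138,.21],-80)
E
```

```text
clock 5.0 TCP [0.3462 0.2453 0.2561] q [-0.7684 -0.1319  0.0403  1.9155  0.0053  1.3557 -1.1936] F [ 0.2484 -0.0762 -1.8281] Tq [0.0162 0.0364 0.0181] grip 0.152
tool y heading -26.58 tilt [0.0016 0.0015]
shift now-axes mm [ 46.3 261.6 -10.8]
turn rotvec [ 0.9323 -0.0022  0.0003] deg 53.4 | shift in final axes [  46.1  147.2 -216.6]
```

```bash
python3 -m handwheel '0 37 -2 0 0 0 0;0 37 -2 0 0 0 0;6 37 -2 0 0 0 0;10 37 -2 0 0 0 0;10 37 -1 0 0 0 0;10 37 -1 0 0 0 0;10 39 -1 0 0 0 0;0 0 0 0 0 0 0'
python3 -m handwheel '0 0 0 0.133 0 0 0;0 0 0 0.133 0 0 0;0 0 0 0.133 0 0 0;0 0 0 0.133 0 0 0;0 0 0 0.133 0 0 0;0 0 0 0.133 0 0 0;0 0 0 0.134 0 0 0;0 0 0 0 0 0 0'
python3 - <<'E'
from h import *
plan([.585,.138,.21],-80)
T=toolT(); c=cams.camera("wrist"); cv2.imwrite("pics/w4.png",c["color"]); X=cloud(c,T); np.savez("w4.npz",T=T,**c)
for r in cams.outline_of("wrist","lock")[:2]:
    m=r["region"]; P=X[m&(c["depth"]>0)]; print(r["conf"],r["box"],np.median(P,0),np.percentile(P,95,axis=0))
E
```

```text
clock: 5.8
position: [0.5858, 0.1337, 0.205]
ee_rot: [-0.6, -0.369, 0.605, -0.371]
ft_force: [-1.2, -0.3, -1.5]
grip_width: 0.147
clock: 6.6
position: [0.5832, 0.1382, 0.2079]
ee_rot: [-0.704, -0.061, 0.705, -0.061]
ft_force: [0.3, 0.0, -0.7]
grip_width: 0.151
clock 6.6 TCP [0.5832 0.1382 0.2079] q [-0.6358  0.2981  0.4018  1.584  -0.1198  1.286  -1.6137] F [ 0.2715  0.0074 -0.6821] Tq [-0.0448 -0.0068  0.043 ] grip 0.151
tool y heading -80.09 tilt [-0.0019 -0.0006]
shift now-axes mm [-2.1  0.5 -1.7]
turn rotvec [-0.0015  0.002  -0.0003] deg 0.1 | shift in final axes [-2.1  0.5 -1.7]
0.86 [254.4, 87.4, 37.3, 94.7] [0.642  0.1297 0.0519] [0.6681 0.1499 0.0536]
```

View pics/w4.png

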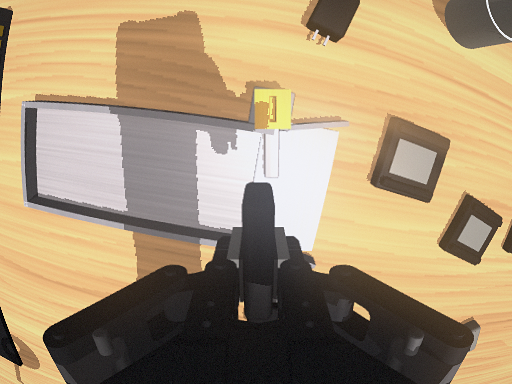

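```bash
python3 - <<'E'
import cv2,numpy as np
a=cv2.imread("pics/w4.png")[80:190,235:310]; cv2.imwrite("pics/w4z.png",cv2.resize(a,None,fx=5,fy=5,interpolation=cv2.INTER_CUBIC))
from h import *
c=np.load("w4.npz"); X=cloud(c,c["T"])
m=(abs(X[...,2]-.052)<.003)&(abs(X[...,1]-.13)<.04)&(X[...,0]>.6)&(X[...,0]<.69)
v,u=np.where(m); print(len(v)); P=X[m]; print(P.mean(0),cv2.minAreaRect(P[:,:2].astype(np.float32)))
# tongue
m=(abs(X[...,2]-.032)<.003)&(abs(X[...,1]-.13)<.04)&(X[...,0]>.55)&(X[...,0]<.63)
P=X[m]; print("tongue",len(P),P.mean(0),cv2.minAreaRect(P[:,:2].astype(np.float32)))
# yellow mask
hsv=cv2.cvtColor(c["color"],cv2.COLOR_BGR2HSV); 
ym=((hsv[...,0]>20)&(hsv[...,0]<35)&(hsv[...,1]>170)).astype(np.uint8); ym[:, :230]=0; ym[:,310:]=0; ym[:80]=0;ym[140:]=0
vv,uu=np.where(ym>0); print("yellow bbox",uu.min(),uu.max(),vv.min(),vv.max())
# print hue/val patch
g=c["color"][90:132,255:292]; 
print(cv2.cvtColor(g,cv2.COLOR_BGR2GRAY)[::2,::1])
E
```

```text
1301
[0.6515 0.1346 0.0526] ((0.6515176892280579, 0.13447211682796478), (0.03949735686182976, 0.03608735278248787), 10.421149253845215)
tongue 667 [0.6019 0.1255 0.0324] ((0.6027132868766785, 0.12584668397903442), (0.05255883187055588, 0.01556091196835041), 10.740666389465332)Traceback (most recent call last):
  File "<stdin>", line 13, in <module>
    return umr_minimum(a, axis, None, out, keepdims, initial, where)
ValueError: zero-size array to reduction operation minimum which has no identity
```

View pics/w4z.png

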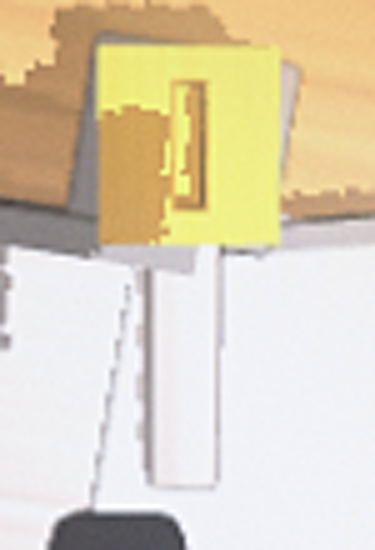

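```bash
python3 - <<'E'
from h import *
c=np.load("w4.npz"); T=c["T"]
pt=lambda l: np.array(l)/5+[235,80]-0.4
print("slot ctr",ray(c,pt([[189.5,146]]),.052,T))
A=ray(c,pt([[189.5,80],[189.5,212]]),.052,T); d=A[1]-A[0]; print("slot len",np.linalg.norm(d),"heading",np.degrees(np.arctan2(-d[1],-d[0])))
H=ray(c,pt([[97,43],[280,43],[280,245],[97,245]]),.052,T); print("head ctr",H.mean(0)); 
for i in range(4):
    e=H[(i+1)%4]-H[i]; print(np.linalg.norm(e),np.degrees(np.arctan2(e[1],e[0])))
# tongue edges
B=ray(c,pt([[148,290],[152,485],[216,485],[222,250]]),.032,T); print("tongue mid end",(B[1]+B[2])/2, B)
# tray: lip line / walls direction from wrist depth
X=cloud(c,T)
m=(abs(X[...,2]-.040)<.002)&(X[...,1]>.14)&(X[...,1]<.46)&(X[...,0]>.44)&(X[...,0]<.64)
P=X[m]
for nm,s in (("hi",P[P[:,0]>.59]),("lo",P[P[:,0]<.5])):
    s=s[(s[:,1]<.44)]; 
    if len(s)>10:
        vx=cv2.fitLine(s[:,:2].astype(np.float32),cv2.DIST_HUBER,0,.001,.001).ravel(); print(nm,len(s),vx,np.degrees(np.arctan2(vx[1],vx[0])))
c2=np.load("top0.npz"); X=cloud(c2)
m=(abs(X[...,2]-.040)<.004)&(X[...,1]>.14)&(X[...,1]<.46)&(X[...,0]>.44)&(X[...,0]<.65); P=X[m]
for nm,s in (("hi",P[P[:,0]>.59]),("lo",P[(P[:,0]<.51)])):
    s=s[(s[:,1]<.43)]; vx=cv2.fitLine(s[:,:2].astype(np.float32),cv2.DIST_HUBER,0,.001,.001).ravel(); print("top",nm,len(s),vx,np.degrees(np.arctan2(vx[1],vx[0])))
E
```

```text
slot ctr [[0.6513 0.134  0.052 ]]
slot len 0.026592706446297788 heading 10.169693875652124
head ctr [0.6518 0.1342 0.052 ]
0.036283568415808126 -79.48367078434399
0.04085904224898215 -169.4771311894
0.03679430881721326 100.2614172549631
0.040698484765085814 9.804362929731036
tongue mid end [0.5779 0.1208 0.032 ] [[0.6191 0.1362 0.032 ]
 [0.5767 0.1278 0.032 ]
 [0.5792 0.1138 0.032 ]
 [0.6305 0.1221 0.032 ]]
hi 1610 [ 0.0106 -0.9999  0.6271  0.2714] -89.393196
lo 1229 [ 0.0128 -0.9999  0.4894  0.2894] -89.26837
top hi 308 [ 0.01   -0.9999  0.6263  0.2849] -89.426704
top lo 323 [ 0.0107 -0.9999  0.4884  0.2941] -89.38515
```

```bash
python3 - <<'E'
from h import *
c=np.load("w4.npz"); T=c["T"]; X=cloud(c,T); Xt=(X-T[:3,3])@T[:3,:3]
# handle points in tool frame
m=(Xt[...,0]>-.05)&(Xt[...,0]<.0)&(abs(Xt[...,1])<.006)&(Xt[...,2]<-.005)&(Xt[...,2]>-.06)&(c["depth"]>0)
Q=Xt[m]; print(len(Q),np.percentile(Q,[1,50,99],axis=0))
for vv in range(178,192,1): print(vv,Xt[vv,258], c["color"][vv,258])
for uu in range(240,278,3): print(uu,Xt[200,uu],c["color"][200,uu])
E
```

```text
2095 [[-0.0373 -0.0058 -0.0321]
 [-0.028  -0.     -0.0225]
 [-0.0015  0.0059 -0.0053]]
178 [0.1883 0.0014 0.0125] [247 242 241]
179 [0.1872 0.0014 0.0134] [246 241 239]
180 [0.1865 0.0014 0.0144] [247 242 242]
181 [0.1879 0.0014 0.016 ] [255 250 249]
182 [ 0.0009  0.0013 -0.0319] [175 163 162]
183 [-0.001   0.0013 -0.0319] [81 75 78]
184 [-0.003   0.0013 -0.032 ] [84 80 81]
185 [-0.0046  0.0012 -0.0319] [85 79 81]
186 [-0.006   0.0012 -0.0318] [89 85 86]
187 [-0.0077  0.0012 -0.0317] [87 83 83]
188 [-0.0089  0.0012 -0.0316] [86 81 82]
189 [-0.0104  0.0012 -0.0315] [85 79 81]
190 [-0.0131  0.0012 -0.0318] [86 81 82]
191 [-0.0146  0.0012 -0.0318] [85 78 80]
240 [ 0.1926 -0.02    0.0405] [233 229 236]
243 [-0.0245 -0.0051 -0.0308] [80 76 78]
246 [-0.0257 -0.0038 -0.0312] [80 76 77]
249 [-0.0266 -0.0025 -0.0315] [78 74 75]
252 [-0.0252 -0.0013 -0.031 ] [85 78 79]
255 [-0.0267 -0.     -0.0315] [85 79 80]
258 [-0.0252  0.0012 -0.031 ] [82 73 76]
261 [-0.0272  0.0025 -0.0317] [81 80 80]
264 [-0.027   0.0037 -0.0316] [84 80 79]
267 [-0.0268  0.0049 -0.0315] [85 79 79]
270 [-0.0258  0.0062 -0.0312] [87 80 80]
273 [-0.0206  0.0077 -0.0295] [82 76 79]
276 [0.1912 0.0227 0.0401] [247 241 241]
```

```bash
python3 - <<'E'
from h import *
plan([.6514,.1342,.14],-79.7)
E
```

```text
clock 6.7 TCP [0.5835 0.1382 0.2084] q [-0.6349  0.2979  0.401   1.5832 -0.1196  1.2862 -1.6077] F [ 0.6738 -0.3858 -0.7793] Tq [ 0.0143  0.0353 -0.0275] grip 0.149
tool y heading -79.74 tilt [-0.0013 -0.0004]
shift now-axes mm [ 68.3  16.  -66.2]
turn rotvec [-0.0007  0.0014 -0.0002] deg 0.1 | shift in final axes [ 68.4  16.  -66.1]
```

```bash
python3 -m handwheel '0 5 -20 0 0 0 0;0 6 -26 0 0 0 0;10 5 -20 0 0 0 0;20 0 0 0 0 0 0;20 0 0 0 0 0 0;15 0 0 0 0 0 0;0 0 0 0 0 0 0;0 0 0 0 0 0 0'
python3 - <<'E'
from h import *
plan([.6514,.1342,.126],-79.7)
T=toolT(); c=cams.camera("wrist"); cv2.imwrite("pics/w5.png",c["color"])
c=cams.camera("scene"); cv2.imwrite("pics/s5.png",cv2.resize(c["color"][150:260,250:400],None,fx=5,fy=5,interpolation=cv2.INTER_CUBIC))
E
```

```text
clock: 7.5
position: [0.6519, 0.1339, 0.1447]
ee_rot: [0.704, 0.062, -0.704, 0.062]
ft_force: [0.1, 0.1, -0.9]
grip_width: 0.149
clock 7.5 TCP [0.6519 0.1339 0.1447] q [-0.5583  0.4935  0.396   1.4703 -0.1962  1.2169 -1.5316] F [ 0.1292  0.0797 -0.921 ] Tq [-0.0023 -0.0215  0.0055] grip 0.149
tool y heading -79.92 tilt [0.0001 0.0002]
shift now-axes mm [18.7 -0.4  0.5]
turn rotvec [-0.0039 -0.0001  0.0002] deg 0.2 | shift in final axes [18.7 -0.4  0.4]
```

View pics/w5.png

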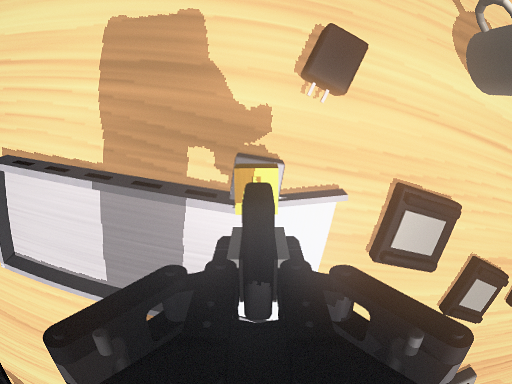

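View pics/s5.png

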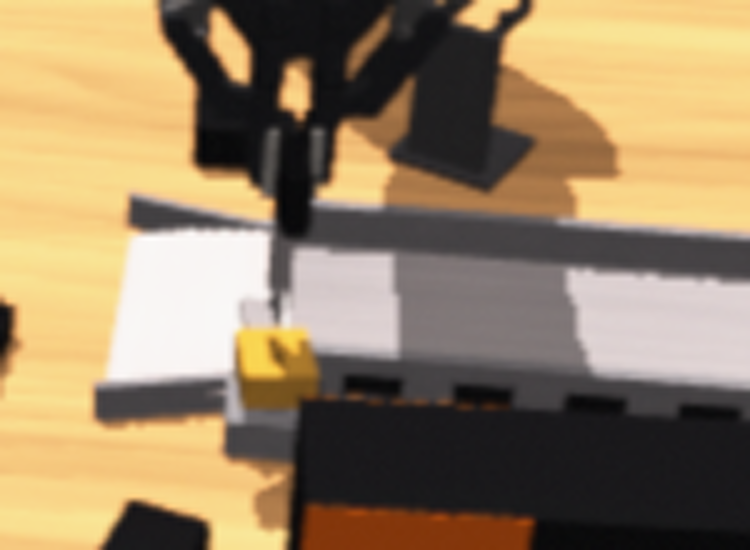

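```bash
python3 -m handwheel '8 -0.5 0.4 -0.003 0 0 0;8 0 0 0 0 0 0;0 0 0 0 0 0 0;3 0 0 0 0 0 0;3 0 0 0 0 0 0;2 0 0 0 0 0 0;0 0 0 0 0 0 0'
python3 - <<'E'
from h import *
plan([.6514,.1342,.108],-79.7)
E
```

```text
clock: 8.3
position: [0.6513, 0.1342, 0.12]
ee_rot: [-0.704, -0.063, 0.704, -0.063]
ft_force: [-1.0, -0.1, -1.5]
grip_width: 0.147
clock 8.3 TCP [0.6513 0.1342 0.12  ] q [-0.5553  0.5138  0.3895  1.4958 -0.2039  1.1726 -1.5249] F [-1.0356 -0.1152 -1.549 ] Tq [ 0.0583  0.039  -0.0286] grip 0.147
tool y heading -79.81 tilt [-0.0004 -0.0001]
shift now-axes mm [12.   0.  -0.1]
turn rotvec [-0.0019  0.0004  0.    ] deg 0.1 | shift in final axes [12.   0.  -0.1]
```

```bash
python3 -m handwheel '2 0 0 0 0 0 0;2 0 0 0 0 0 0;2 0 0 0 0 0 0;2 0 0 0 0 0 0;1 0 0 0 0 0 0;0 0 0 0 0 0 0'
python3 - <<'E'
from h import *
plan([.6514,.1342,.110],-79.7)
E
```

```text
clock: 8.9
position: [0.6513, 0.1342, 0.1111]
ee_rot: [-0.704, -0.063, 0.704, -0.063]
ft_force: [-0.5, 0.4, -0.8]
grip_width: 0.148
clock 8.9 TCP [0.6513 0.1342 0.1111] q [-0.5538  0.522   0.3871  1.5038 -0.2071  1.1567 -1.5227] F [-0.5442  0.4492 -0.7521] Tq [ 0.1185  0.0536 -0.0384] grip 0.148
tool y heading -79.81 tilt [-0.0003  0.    ]
shift now-axes mm [ 1.1  0.  -0.1]
turn rotvec [-0.002   0.0003  0.0001] deg 0.1 | shift in final axes [ 1.1  0.  -0.1]
```

```bash
python3 -m handwheel '1 0 0 -0.08 0 0 0;0 0 0 -0.1 0 0 0;0 0 0 -0.1 0 0 0;0 0 0 -0.1 0 0 0;0 0 0 -0.1 0 0 0;0 0 0 0 0 0 0'
python3 - <<'E'
from h import *
plan([.6514,.1342,.110],0)
E
```

```text
clock: 9.5
position: [0.6514, 0.1346, 0.1103]
ee_rot: [0.669, 0.229, -0.669, 0.229]
ft_force: [-0.6, 1.6, -1.4]
grip_width: 0.15
clock 9.5 TCP [0.6514 0.1346 0.1103] q [-0.4864  0.5119  0.2928  1.5003 -0.1563  1.1522 -1.0766] F [-0.5904  1.5628 -1.4446] Tq [ 0.5072  0.1104 -0.0906] grip 0.15
tool y heading -52.21 tilt [-0.0001  0.0008]
shift now-axes mm [0.3 0.4 0.2]
turn rotvec [-0.9112 -0.0007  0.0005] deg 52.2 | shift in final axes [0.3 0.  0.4]
```

```bash
python3 -m handwheel '0 0 0 -0.11 0 0 0;0 0 0 -0.11 0 0 0;0 0 0 -0.11 0 0 0;0 0 0 -0.11 0 0 0;0 0 0 -0.11 0 0 0;0 0 0 -0.11 0 0 0;0 0 0 -0.11 0 0 0;0 0 0 -0.11 0 0 0'
python3 -m handwheel '0 0 0 -0.06 0 0 0;0 0 0 -0.06 0 0 0;0 0 0 0 0 0 0'
python3 - <<'E'
from h import *
plan([.6514,.1342,.110],0)
T=toolT(); c=cams.camera("wrist"); cv2.imwrite("pics/w6.png",c["color"]); np.savez("w6.npz",T=T,**c)
c=cams.camera("top"); cv2.imwrite("pics/t6.png",cv2.resize(c["color"][130:230,180:300],None,fx=5,fy=5,interpolation=cv2.INTER_CUBIC))
E
```

```text
clock: 10.3
position: [0.652, 0.134, 0.1104]
ee_rot: [0.508, 0.492, -0.508, 0.492]
ft_force: [2.5, 0.3, -3.2]
grip_width: 0.148
clock: 10.6
position: [0.6521, 0.134, 0.1104]
ee_rot: [0.479, 0.52, -0.478, 0.521]
ft_force: [3.1, 0.8, -3.3]
grip_width: 0.154
clock 10.6 TCP [0.6521 0.134  0.1104] q [-0.3497  0.5014  0.1065  1.4911 -0.0558  1.1507 -0.1487] F [ 3.1257  0.7948 -3.3399] Tq [ 0.222  -0.8876 -0.1045] grip 0.154
tool y heading 4.86 tilt [0.0014 0.0001]
shift now-axes mm [ 0.4 -0.6 -0.3]
turn rotvec [ 0.0848 -0.0001 -0.0014] deg 4.9 | shift in final axes [ 0.4 -0.7 -0.2]
```

View pics/w6.png

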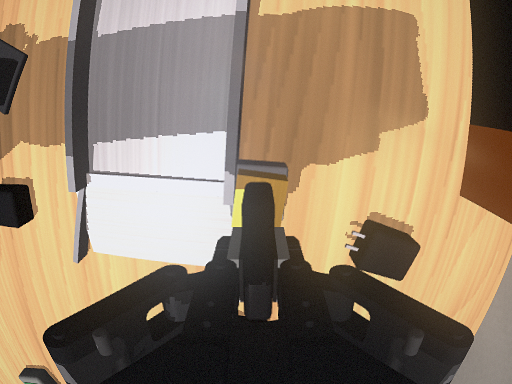

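View pics/t6.png

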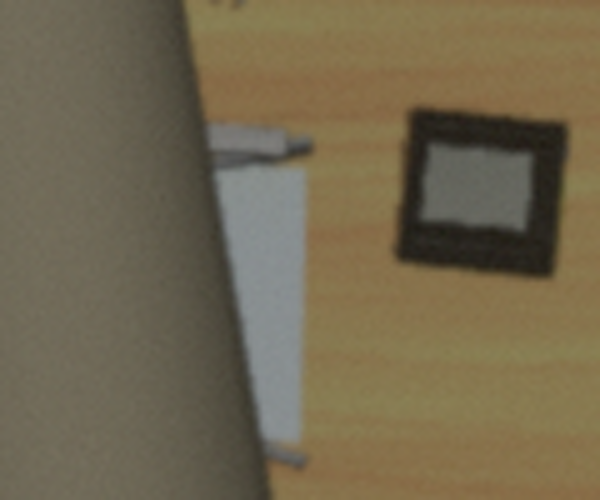

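```bash
python3 -m handwheel '0 0 0 -0.03 0 0 0;0 0 0 0 0 0 0;0 0 0 -0.03 0 0 0;0 0 0 0 0 0 0'
python3 - <<'E'
from h import *
plan([.6514,.1342,.110],0)
E
python3 -m handwheel '0 0 0 -0.03 0 0 0;0 0 0 0 0 0 0;0 0 0 -0.03 0 0 0;0 0 0 0 0 0 0'
python3 - <<'E'
from h import *
plan([.6514,.1342,.110],0)
E
```

```text
clock: 11.1
position: [0.6519, 0.134, 0.1104]
ee_rot: [0.462, 0.535, -0.462, 0.536]
ft_force: [5.5, 0.3, -4.6]
grip_width: 0.147
clock 11.1 TCP [0.6519 0.134  0.1104] q [-0.3416  0.5011  0.0952  1.4907 -0.0497  1.1511 -0.0908] F [ 5.5381  0.2856 -4.5809] Tq [ 0.0127 -1.5331 -0.089 ] grip 0.147
tool y heading 8.42 tilt [0.0011 0.    ]
shift now-axes mm [ 0.4 -0.5 -0.2]
turn rotvec [ 0.147   0.0001 -0.0011] deg 8.4 | shift in final axes [ 0.4 -0.5 -0.2]
clock: 11.5
position: [0.6519, 0.1339, 0.1104]
ee_rot: [0.446, 0.549, -0.446, 0.549]
ft_force: [6.1, 0.9, -5.0]
grip_width: 0.149
clock 11.5 TCP [0.6519 0.1339 0.1104] q [-0.3334  0.501   0.0843  1.4902 -0.0441  1.1512 -0.0352] F [ 6.1317  0.9407 -4.9659] Tq [ 0.1354 -1.5517 -0.5257] grip 0.149
tool y heading 11.81 tilt [0.0011 0.0001]
shift now-axes mm [ 0.4 -0.5 -0.4]
turn rotvec [ 0.2062  0.     -0.0011] deg 11.8 | shift in final axes [ 0.4 -0.5 -0.3]
```

```bash
python3 -m handwheel '0 0 0 0.06 0 0 0;0 0 0 0.04 0 0 0;0 0 0 0 0 0 0;0 0 0 0 0 0 30;0 0 0 0 0 0 50;0 0 0 0 0 0 50'
python3 -m handwheel '-30 0 0 0 0 0 50;-40 0 0 0 0 0 50;-40 0 0 0 0 0 50;0 0 0 0 0 0 50'
python3 - <<'E'
from h import *
plan([.6514,.1342,.110],0)
T=toolT(); c=cams.camera("wrist"); cv2.imwrite("pics/w7.png",c["color"]); np.savez("w7.npz",T=T,**c)
E
```

```text
clock: 12.1
position: [0.651, 0.1344, 0.1103]
ee_rot: [0.472, 0.526, -0.473, 0.526]
ft_force: [-0.6, 0.4, 0.4]
grip_width: 0.584
clock: 12.5
position: [0.6537, 0.1347, 0.2271]
ee_rot: [0.475, 0.524, -0.47, 0.528]
ft_force: [0.1, 0.2, 0.0]
grip_width: 0.588
clock 12.5 TCP [0.6537 0.1347 0.2271] q [-0.3534  0.4186  0.1134  1.3581 -0.0475  1.3581 -0.1329] F [0.1083 0.1843 0.0489] Tq [-0.0235  0.0287 -0.0113] grip 0.588
tool y heading 6.14 tilt [0.009  0.0027]
shift now-axes mm [117.1  -3.5   0.5]
turn rotvec [ 0.1072 -0.0023 -0.0091] deg 6.2 | shift in final axes [117.1  -2.3   0.5]
```

View pics/w7.png

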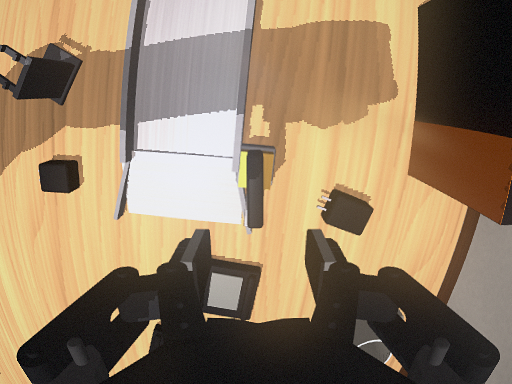

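```bash
python3 - <<'E'
from h import *
for f in ["w4.npz","w7.npz"]:
    c=np.load(f); T=c["T"]; X=cloud(c,T); Xt=(X-T[:3,3])@T[:3,:3]
    K=c["camera_matrix"]; v,u=np.mgrid[:384,:512]
    rad=np.hypot(u-K[0,2],v-K[1,2])/K[0,0]
    ok=(c["depth"]>0)&(rad<1.35)&(np.linalg.norm(Xt,axis=-1)<.2)&(v>225)
    for a in range(-120,20,10):
        m=ok&(Xt[...,0]*1000>a)&(Xt[...,0]*1000<a+10)
        if m.sum()>20: print(f,a,"y",np.round(1000*np.percentile(Xt[m][:,1],[1,99])),"z",np.round(1000*np.percentile(Xt[m][:,2],[1,99])))
c=np.load("w7.npz"); X=cloud(c,c["T"]); m=(X[...,2]>.1)&(X[...,2]<.15)&(abs(X[...,0]-.65)<.05)&(abs(X[...,1]-.12)<.07); P=X[m]; print("key",len(P),P.mean(0),cv2.minAreaRect(P[:,:2].astype(np.float32)))
m=(X[...,2]>.13)&(X[...,2]<.15)&(abs(X[...,0]-.65)<.05)&(abs(X[...,1]-.12)<.07);P=X[m]; print("key top",len(P),P.mean(0),cv2.minAreaRect(P[:,:2].astype(np.float32)))
E
```

```text
w4.npz -110 y [-49.  51.] z [-20.  -3.]
w4.npz -100 y [-59.  61.] z [-19.   2.]
w4.npz -90 y [-57.  60.] z [-17.   0.]
w4.npz -80 y [-52.  55.] z [-17.  10.]
w4.npz -70 y [-47.  49.] z [-17.  11.]
w4.npz -60 y [-41.  43.] z [-13.  10.]
w4.npz -50 y [-35.  37.] z [-13.   9.]
w4.npz -40 y [-15.  16.] z [-11.  12.]
w4.npz -30 y [-18.  20.] z [-20.  29.]
w4.npz -20 y [-19.  21.] z [-11.  -5.]
w4.npz -10 y [-17.  19.] z [-10.  -5.]
w7.npz -110 y [-66.  64.] z [-19.  -2.]
w7.npz -100 y [-65.  63.] z [-19.   2.]
w7.npz -90 y [-63.  62.] z [-17.  11.]
w7.npz -80 y [-61.  60.] z [-17.  12.]
w7.npz -70 y [-59.  58.] z [-16.  13.]
w7.npz -60 y [-57.  56.] z [-13.  12.]
w7.npz -50 y [-49.  47.] z [-13.   9.]
w7.npz -40 y [-39.  37.] z [-10.  12.]
w7.npz -30 y [-39.  37.] z [-10.  11.]
w7.npz -20 y [-39.  37.] z [-10.  12.]
w7.npz -10 y [-31.  30.] z [-10.  11.]
key 1274 [0.6503 0.1369 0.1353] ((0.6505008935928345, 0.13400155305862427), (0.013627222739160061, 0.06330060213804245), 6.071692943572998)
key top 1219 [0.6504 0.1356 0.1361] ((0.6503845453262329, 0.13399463891983032), (0.013437478803098202, 0.06328365206718445), 6.25215482711792)
```

```bash
python3 -m handwheel '0 10 42 0 0 0 50;0 9 42 -0.02 0 0 30;0 7 42 -0.06 0 0 30;0 3 42 -0.13 0 0 30;0 3 12 -0.13 0 0 30;0 0 0 -0.14 0 0 30;0 0 0 -0.14 0 0 30;0 0 0 -0.14 0 0 30'
python3 - <<'E'
from h import *
plan([.705,-.055,.15],90.6)
c=cams.camera("top"); cv2.imwrite("pics/t8.png",c["color"]); np.savez("t8.npz",**c)
for r in cams.recognise("top","router1"): print(r)
E
```

```text
clock: 13.35
position: [0.7082, -0.0393, 0.2186]
ee_rot: [0.242, 0.665, -0.242, 0.664]
ft_force: [0.3, 0.2, 0.3]
grip_width: 0.354
clock 13.35 TCP [ 0.7082 -0.0393  0.2186] q [-0.038   0.5276  0.0449  1.2173 -0.0233  1.3998  0.8778] F [0.2721 0.1926 0.3082] Tq [-0.004   0.0118 -0.0232] grip 0.354
tool y heading 50.02 tilt [-0.0026  0.0003]
shift now-axes mm [ 68.6 -14.    7.8]
turn rotvec [-0.7083 -0.0026  0.0006] deg 40.6 | shift in final axes [ 68.6 -15.7  -3.4]
{'box': [366.4, 178.0, 33.1, 33.1], 'conf': 0.95}
{'box': [334.6, 182.8, 14.3, 36.0], 'conf': 0.82}
```

View pics/t8.png

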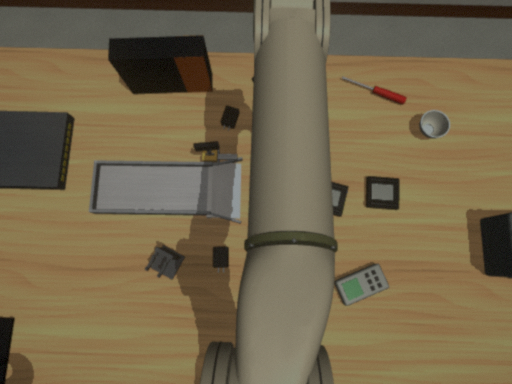

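```bash
python3 -m handwheel '0 0 0 -0.14 0 0 30;0 0 0 -0.14 0 0 30;0 0 0 -0.14 0 0 30;0 0 0 -0.14 0 0 30;0 0 0 -0.14 0 0 30;20 -8 -1 -0.01 0 0 30;40 -8 0 0 0 0 30;0 0 0 0 0 0 30'
python3 - <<'E'
from h import *
plan([.69,-.053,.012],90.6)
T=toolT(); c=cams.camera("wrist"); cv2.imwrite("pics/w9.png",c["color"]); X=cloud(c,T)
for r in cams.outline_of("wrist","router1")[:3]:
    m=r["region"]; P=X[m&(c["depth"]>0)]; P=P[P[:,2]>.018]; print(r["conf"],r["box"],np.median(P,0),cv2.minAreaRect(P[:,:2].astype(np.float32)))
E
```

```text
clock: 14.25
position: [0.7044, -0.0566, 0.1537]
ee_rot: [-0.0, 0.711, 0.0, 0.703]
ft_force: [-1.4, -0.7, -0.6]
grip_width: 0.348
clock 14.25 TCP [ 0.7044 -0.0566  0.1537] q [ 0.0626  0.5648 -0.0712  1.2958  0.0401  1.2927  1.5628] F [-1.4201 -0.6528 -0.6476] Tq [-0.0153  0.0254 -0.0058] grip 0.348
tool y heading 90.05 tilt [-0.0104 -0.0005]
shift now-axes mm [141.9   3.7 -13. ]
turn rotvec [-0.0095 -0.0104  0.0004] deg 0.8 | shift in final axes [141.7   3.8 -14.4]
0.86 [0.0, 31.0, 43.9, 78.1] [ 0.5641 -0.3367  0.0232] ((0.5633141994476318, -0.34461599588394165), (0.07289720326662064, 0.08916822075843811), 87.85108184814453)
0.83 [210.0, 49.4, 102.3, 102.7] [ 0.6264 -0.0544  0.023 ] ((0.6264052391052246, -0.05457918345928192), (0.09037531167268753, 0.09007322043180466), 85.33744812011719)
0.75 [69.1, 0.2, 95.7, 77.2] [ 0.5526 -0.1987  0.023 ] ((0.549464762210846, -0.20512180030345917), (0.09117422997951508, 0.08239030092954636), 75.9933853149414)
```

View pics/w9.png

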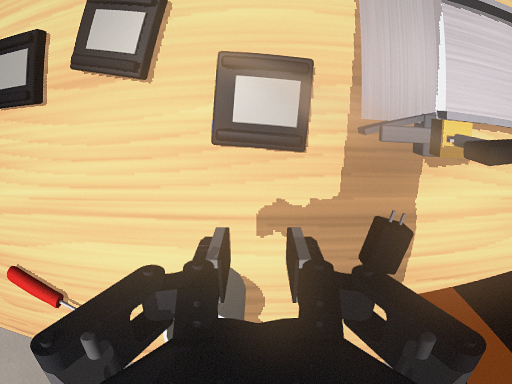

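```bash
python3 -m handwheel '30 3 -3 -0.01 -0.01 0 30;40 0 0 0 0 0 30;40 0 0 0 0 0 30;20 0 0 0 0 0 30;10 0 0 0 0 0 30;0 0 0 0 0 0 30'
python3 - <<'E'
from h import *
plan([.618,-.053,.012],90.6)
E
```

```text
clock: 14.95
position: [0.7064, -0.0516, 0.0208]
ee_rot: [-0.005, 0.703, 0.006, 0.711]
ft_force: [-0.1, 0.2, 0.8]
grip_width: 0.354
clock 14.95 TCP [ 0.7064 -0.0516  0.0208] q [ 0.0614  0.6738 -0.0766  1.4198  0.0548  1.0399  1.5609] F [-0.1098  0.1649  0.7712] Tq [ 0.016  -0.0439  0.0395] grip 0.354
tool y heading 90.91 tilt [0.0102 0.0005]
shift now-axes mm [  7.9  -0.  -88.5]
turn rotvec [ 0.0054  0.0102 -0.0003] deg 0.7 | shift in final axes [  8.8  -0.5 -88.4]
```

```bash
python3 -m handwheel '8 0 -5 0.005 0.01 0 30;0 0 -12 0 0 0 30;0 0 -12 0 0 0 30;0 0 -12 0 0 0 30;0 0 -12 0 0 0 30;0 0 -12 0 0 0 30;0 0 -12 0 0 0 30;0 0 -10 0 0 0 30'
python3 -m handwheel '0 0 0 0 0 0 30;-10 0 20 0 0 0 30;-40 0 15 0 0 0 30;-40 0 10 0 0 0 30;-40 0 0 0 0 0 30;0 0 0 0 0 0 30'
python3 - <<'E'
from h import *
plan([.562,-.14,.15],0.6)
T=toolT(); c=cams.camera("wrist"); cv2.imwrite("pics/w10.png",c["color"]); X=cloud(c,T)
for r in cams.outline_of("wrist","router1")[:3]:
    m=r["region"]; P=X[m&(c["depth"]>0)]; P=P[P[:,2]>.018]; print(r["conf"],r["box"],np.median(P,0),cv2.minAreaRect(P[:,:2].astype(np.float32)))
E
```

```text
clock: 15.75
position: [0.6199, -0.0532, 0.0141]
ee_rot: [-0.004, 0.706, 0.004, 0.708]
ft_force: [2.6, 0.3, 2.0]
grip_width: 0.351
clock: 16.35
position: [0.6679, -0.0527, 0.1494]
ee_rot: [-0.004, 0.703, 0.004, 0.711]
ft_force: [1.5, -0.8, -0.1]
grip_width: 0.352
clock 16.35 TCP [ 0.6679 -0.0527  0.1494] q [ 0.0704  0.4736 -0.082   1.4401  0.04    1.2192  1.5657] F [ 1.5236 -0.7729 -0.0636] Tq [-0.0042 -0.0074  0.0069] grip 0.352
tool y heading 90.62 tilt [ 0.0103 -0.0002]
shift now-axes mm [  -1.6  -86.1 -106.8]
turn rotvec [ 1.5712  0.0083 -0.0079] deg 90.0 | shift in final axes [  -0.6 -106.8   86.2]
0.93 [0.0, 53.4, 41.7, 75.5] [ 0.5639 -0.3322  0.0229] ((0.5636186599731445, -0.33862149715423584), (0.059300463646650314, 0.08989889919757843), 87.60188293457031)
0.75 [62.8, 17.1, 96.1, 90.3] [ 0.5471 -0.1975  0.0231] ((0.545756995677948, -0.20378154516220093), (0.09031540900468826, 0.0897521823644638), 76.61234283447266)
0.56 [200.4, 17.3, 105.1, 100.0] [ 0.5624 -0.0589  0.023 ] ((0.5614420771598816, -0.05914758890867233), (0.08911870419979095, 0.09030882269144058), 0.6216144561767578)
```

View pics/w10.png

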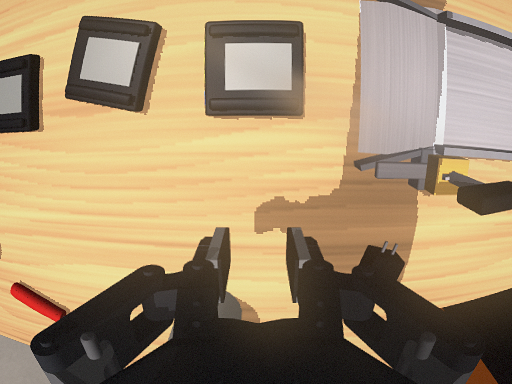

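```bash
python3 -m handwheel '0 0 0 0.131 0 0 30;0 0 0 0.131 0 0 30;0 0 0 0.131 0 0 30;0 0 0 0.131 0 0 30;0 0 0 0.131 0 0 30;0 0 0 0.131 0 0 30;0 0 0 0.131 0 0 30;0 0 0 0.131 0 0 30'
python3 -m handwheel '0 0 0 0.131 0 0 30;0 0 0 0.131 0 0 30;0 0 0 0.131 0 0 30;0 0 0 0.13 0 0 30;0 -36 24 0 0 0 30;0 -36 24 0 0 0 30;0 -34 24 0 0 0 30;0 0 0 0 0 0 30'
python3 - <<'E'
from h import *
plan([.562,-.126,.012],0.6)
T=toolT(); c=cams.camera("wrist"); cv2.imwrite("pics/w11.png",c["color"]); X=cloud(c,T)
for r in cams.outline_of("wrist","router1")[:3]:
    m=r["region"]; P=X[m&(c["depth"]>0)]; P=P[P[:,2]>.018]; print(r["conf"],r["box"],np.median(P,0),cv2.minAreaRect(P[:,:2].astype(np.float32)))
E
```

```text
clock: 17.25
position: [0.6633, -0.0526, 0.1405]
ee_rot: [0.352, 0.614, -0.353, 0.612]
ft_force: [-0.2, -0.0, -0.4]
grip_width: 0.352
clock: 18.05
position: [0.5541, -0.1306, 0.141]
ee_rot: [0.498, 0.502, -0.5, 0.5]
ft_force: [1.3, -0.4, -0.1]
grip_width: 0.351
clock 18.05 TCP [ 0.5541 -0.1306  0.141 ] q [-0.0453  0.2799  0.2301  1.7344 -0.0673  1.1392  0.2087] F [ 1.2539 -0.3965 -0.0933] Tq [ 0.0449 -0.0483  0.037 ] grip 0.351
tool y heading 0.24 tilt [-0.0042 -0.0012]
shift now-axes mm [129.    8.5  -4.8]
turn rotvec [-0.0063  0.0011  0.0042] deg 0.4 | shift in final axes [129.    8.   -4.6]
0.78 [217.1, 56.0, 102.1, 97.3] [ 0.561 -0.059  0.023] ((0.5609902143478394, -0.059224873781204224), (0.09028485417366028, 0.08980129659175873), 0.9231491684913635)
```

View pics/w11.png

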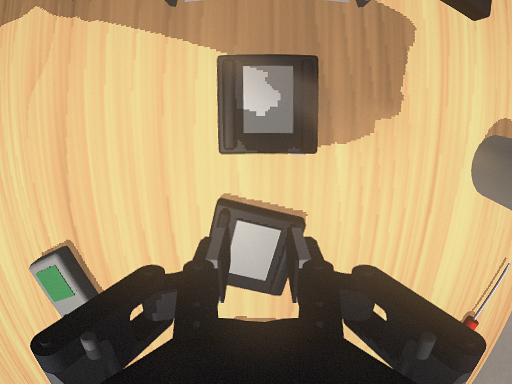

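```bash
python3 -m handwheel '0 0 0 0 0 0 30'
python3 - <<'E'
from h import *
plan([.562,-.126,.014],0.6)
E
```

```text
clock: 18.25
position: [0.5591, -0.1249, 0.1416]
ee_rot: [0.497, 0.503, -0.497, 0.503]
ft_force: [-0.8, -0.1, 0.4]
grip_width: 0.35
clock 18.25 TCP [ 0.5591 -0.1249  0.1416] q [-0.0496  0.2847  0.2242  1.7265 -0.0692  1.1389  0.207 ] F [-0.7547 -0.0581  0.383 ] Tq [ 0.0322 -0.0144  0.0446] grip 0.35
tool y heading 0.69 tilt [-0.0008  0.0005]
shift now-axes mm [127.6   2.9   1.2]
turn rotvec [ 0.0016 -0.0005  0.0008] deg 0.1 | shift in final axes [127.6   2.8   1.1]
```

```bash
python3 -m handwheel '30 2.8 1 0 0 0 30;40 0 0 0 0 0 30;35 0 0 0 0 0 30;15 0 0 0 0 0 30;7 0 0 0 0 0 30;0 0 0 0 0 0 30'
python3 - <<'E'
from h import *
plan([.562,0,.014],0.6)
E
```

```text
clock: 18.85
position: [0.5621, -0.1265, 0.0152]
ee_rot: [0.497, 0.503, -0.497, 0.503]
ft_force: [-0.1, 0.1, 0.0]
grip_width: 0.351
clock 18.85 TCP [ 0.5621 -0.1265  0.0152] q [-0.0269  0.4454  0.2042  1.813  -0.1123  0.8947  0.24  ] F [-0.1202  0.0779  0.0039] Tq [0.0162 0.0838 0.0029] grip 0.351
tool y heading 0.67 tilt [-0.0003  0.0001]
shift now-axes mm [   1.2    1.4 -126.5]
turn rotvec [ 0.0012 -0.0001  0.0003] deg 0.1 | shift in final axes [   1.2    1.2 -126.5]
```

```bash
python3 -m handwheel '0 0 -8 0 0 0 30;0 0 -14 0 0 0 30;0 0 -14 0 0 0 30;0 0 -14 0 0 0 30;0 0 -14 0 0 0 30;0 0 -14 0 0 0 30;0 0 -14 0 0 0 30;0 0 -14 0 0 0 30'
python3 -m handwheel '0 0 -12 0 0 0 30;0 0 -12 0 0 0 30;-1 0 -12 0 0 0 30;-3 0 -12 0 0 0 30;-3 0 -12 0 0 0 30;-3 0 -12 0 0 0 30;-3 0 -12 0 0 0 30'
python3 - <<'E'
from h import *
plan([.562,0,.014],0.6)
T=toolT(); c=cams.camera("wrist"); cv2.imwrite("pics/w12.png",c["color"])
E
```

```text
clock: 19.65
position: [0.5605, -0.0199, 0.0153]
ee_rot: [0.497, 0.503, -0.497, 0.503]
ft_force: [0.9, -3.7, 2.2]
grip_width: 0.356
clock: 20.35
position: [0.5597, 0.064, 0.0286]
ee_rot: [0.497, 0.503, -0.497, 0.503]
ft_force: [-1.1, -3.7, 0.2]
grip_width: 0.352
clock 20.35 TCP [0.5597 0.064  0.0286] q [-0.3146  0.399   0.1419  1.8382 -0.0696  0.9089 -0.1299] F [-1.1126 -3.6666  0.2382] Tq [-0.6944  0.0084 -0.0028] grip 0.352
tool y heading 0.63 tilt [ 0.0002 -0.0001]
shift now-axes mm [14.6  1.6 64. ]
turn rotvec [ 0.0005  0.0001 -0.0002] deg 0.0 | shift in final axes [14.6  1.7 64. ]
```

View pics/w12.png

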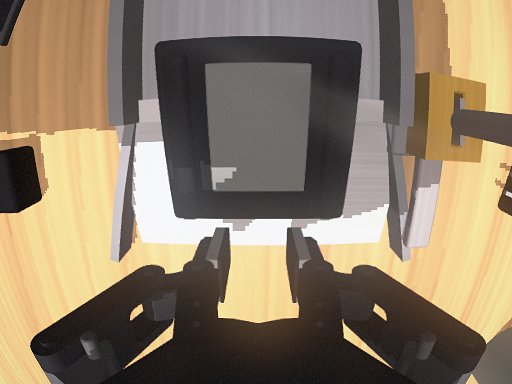

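```bash
python3 -m handwheel '9 0 0 0 0 0 30;-2 0 -10 0 0 0 30;-2 0 -12 0 0 0 30;-2 0 -12 0 0 0 30;-1 0 -12 0 0 0 30;0 0 0 0 0 0 30'
python3 - <<'E'
from h import *
plan([.5597,.133,.028],0.6)
T=toolT(); c=cams.camera("wrist"); cv2.imwrite("pics/w13.png",c["color"])
E
```

```text
clock: 21.0
position: [0.5588, 0.1121, 0.0263]
ee_rot: [0.497, 0.504, -0.496, 0.503]
ft_force: [0.0, -0.7, 0.7]
grip_width: 0.35
clock 21.0 TCP [0.5588 0.1121 0.0263] q [-0.3802  0.4141  0.1232  1.821  -0.0646  0.9099 -0.2137] F [ 0.0032 -0.7256  0.6648] Tq [ 0.0189  0.028  -0.0129] grip 0.35
tool y heading 0.8 tilt [-0.0001  0.0015]
shift now-axes mm [ -1.7   1.2 -20.9]
turn rotvec [ 0.0035 -0.0015  0.    ] deg 0.2 | shift in final axes [ -1.7   1.1 -20.9]
```

View pics/w13.png

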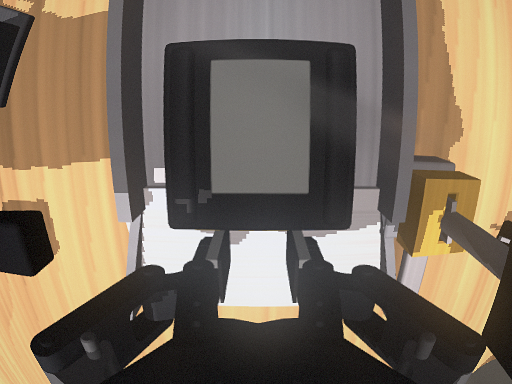

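```bash
python3 -m handwheel '0 0 -14 0 0 0 30;0 0 -16 0 0 0 30;0 0 -18 0 0 0 30;2 0 -18 0 0 0 30;0 0 -18 0 0 0 30;0 0 -18 0 0 0 30;0 0 -18 0 0 0 30;0 0 -18 0 0 0 30'
python3 -m handwheel '0 0 -16 0 0 0 30;0 0 -16 0 0 0 30;0 0 -14 0 0 0 30;0 0 -12 0 0 0 30;0 0 -10 0 0 0 30;0 0 -6 0 0 0 30;0 0 0 0 0 0 30'
python3 - <<'E'
from h import *
plan([.558,.337,.024],0.6)
T=toolT(); c=cams.camera("wrist"); cv2.imwrite("pics/w14.png",c["color"]);X=cloud(c,T)
for r in cams.outline_of("wrist","router1")[:3]:
    m=r["region"]; P=X[m&(c["depth"]>0)]; P=P[P[:,2]>.03]; print(r["conf"],r["box"],np.median(P,0),cv2.minAreaRect(P[:,:2].astype(np.float32)))
E
```

```text
clock: 21.85
position: [0.5573, 0.2488, 0.0241]
ee_rot: [0.497, 0.503, -0.497, 0.503]
ft_force: [0.4, -1.3, -0.4]
grip_width: 0.347
clock: 22.55
position: [0.5566, 0.3222, 0.0243]
ee_rot: [0.497, 0.503, -0.497, 0.503]
ft_force: [-0.0, -1.5, 0.4]
grip_width: 0.347
clock 22.55 TCP [0.5566 0.3222 0.0243] q [-0.6478  0.5504  0.0686  1.6151 -0.0439  0.977  -0.5529] F [-0.0428 -1.4853  0.4005] Tq [0.0795 0.0076 0.0291] grip 0.347
tool y heading 0.68 tilt [0.0001 0.0007]
shift now-axes mm [  0.3   1.5 -14.7]
turn rotvec [ 0.0015 -0.0007 -0.0001] deg 0.1 | shift in final axes [  0.3   1.5 -14.8]
0.66 [159.8, 39.9, 194.8, 187.1] [0.5556 0.3804 0.0372] ((0.555637001991272, 0.37788793444633484), (0.09087570756673813, 0.08944661170244217), 0.7624194622039795)
```

View pics/w14.png

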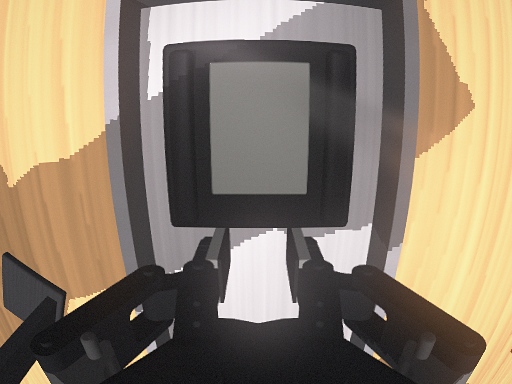

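```bash
python3 -m handwheel '0 0 -8 0 0 0 30;0 0 -8 0 0 0 30;0 0 -3 0 0 0 30;0 0 0 0 0 0 30;0 0 12 0 0 0 30;-20 0 10 0 0 0 30;-40 0 0 0 0 0 30;-45 0 0 0 0 0 30'
python3 -m handwheel '-45 0 0 0 0 0 30;0 0 45 0 0 0 30;0 0 48 0 0 0 30;0 0 48 0 0 0 30;0 0 48 0 0 0 30;0 0 48 0 0 0 30;0 0 48 0 0 0 30;0 0 48 0 0 0 30'
python3 - <<'E'
from h import *
plan([.55,-.2,.17],0.6)
E
```

```text
clock: 23.45
position: [0.5562, 0.3159, 0.1292]
ee_rot: [0.497, 0.502, -0.499, 0.502]
ft_force: [0.1, 1.2, -0.3]
grip_width: 0.352
clock: 24.25
position: [0.5597, -0.0178, 0.1744]
ee_rot: [0.498, 0.502, -0.497, 0.503]
ft_force: [1.3, -0.8, -0.8]
grip_width: 0.348
clock 24.25 TCP [ 0.5597 -0.0178  0.1744] q [-0.2683  0.2264  0.252   1.7262 -0.0606  1.196   0.0098] F [ 1.264  -0.8002 -0.77  ] Tq [ 0.0079 -0.0085 -0.0199] grip 0.348
tool y heading 0.58 tilt [0.0005 0.0004]
shift now-axes mm [  4.3 -11.5 182.1]
turn rotvec [-0.0004 -0.0004 -0.0005] deg 0.0 | shift in final axes [  4.4 -11.6 182.1]
```

```bash
python3 -m handwheel '0 -2 48 0 0 0 30;0 -2 48 0 0 0 30;0 -2 48 0 0 0 30;0 0 48 0 0 0 30;0 0 46 0 0 0 30;0 0 0 0 0 0 30;0 0 0 0 0 0 30'
python3 - <<'E'
from h import *
plan([.553,-.277,.014],0.6)
T=toolT(); c=cams.camera("wrist"); cv2.imwrite("pics/w15.png",c["color"]);X=cloud(c,T)
for r in cams.outline_of("wrist","router1")[:4]:
    m=r["region"]; P=X[m&(c["depth"]>0)]; P=P[P[:,2]>.018]; q=cv2.minAreaRect(P[:,:2].astype(np.float32)); print(r["conf"],r["box"],np.median(P,0),q); print(cv2.boxPoints(q).round(4).tolist())
E
```

```text
clock: 24.95
position: [0.5559, -0.2548, 0.174]
ee_rot: [0.498, 0.502, -0.498, 0.502]
ft_force: [0.1, 1.5, -0.7]
grip_width: 0.349
clock 24.95 TCP [ 0.5559 -0.2548  0.174 ] q [ 0.045   0.3488  0.3889  1.5942 -0.1381  1.2262  0.467 ] F [ 0.0556  1.4969 -0.6997] Tq [ 0.0468 -0.0091  0.0027] grip 0.349
tool y heading 0.43 tilt [-0.0003  0.0001]
shift now-axes mm [160.   -3.   22.2]
turn rotvec [-0.003  -0.0001  0.0003] deg 0.2 | shift in final axes [160.   -3.1  22.1]
0.78 [227.2, 219.7, 81.6, 73.8] [ 0.5559 -0.3501  0.0232] ((0.5648688077926636, -0.32266783714294434), (0.15588879585266113, 0.0881422832608223), 85.4843521118164)
[[0.5148000121116638, -0.3968999981880188], [0.6026999950408936, -0.40380001068115234], [0.6148999929428101, -0.2484000027179718], [0.5271000266075134, -0.24150000512599945]]
0.74 [197.9, 73.6, 103.7, 101.0] [ 0.5458 -0.2034  0.0231] ((0.5452931523323059, -0.20471666753292084), (0.08961862325668335, 0.08939801156520844), 76.23191833496094)
[[0.4912000000476837, -0.23759999871253967], [0.578000009059906, -0.258899986743927], [0.599399983882904, -0.17180000245571136], [0.512499988079071, -0.15060000121593475]]
```

View pics/w15.png

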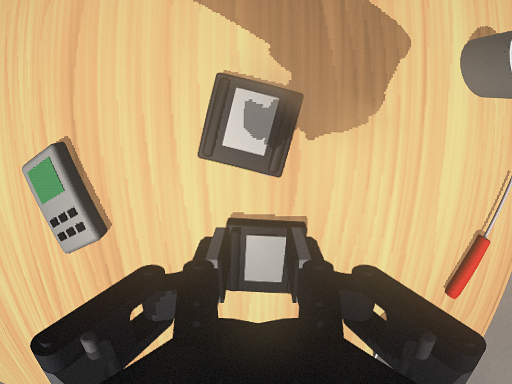

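```bash
python3 - <<'E'
from h import *
plan([.553,-.277,.014],0.6)
T=toolT(); c=cams.camera("wrist"); print(ray(c,[[230,216],[262,218],[300,220]],.028,T))
r=cams.outline_of("wrist","router1"); print([ (x["conf"],x["box"]) for x in r])
E
```

```text
clock 25.05 TCP [ 0.557  -0.252   0.1741] q [ 0.0421  0.3482  0.3867  1.5945 -0.1381  1.2263  0.4666] F [-0.9951  0.9042 -0.915 ] Tq [ 0.0271 -0.0287  0.0237] grip 0.353
tool y heading 0.69 tilt [-0.     0.001]
shift now-axes mm [160.   -4.2  25.1]
turn rotvec [ 0.0015 -0.001   0.    ] deg 0.1 | shift in final axes [160.1  -4.2  25. ]
[[ 0.5273 -0.2952  0.028 ]
 [ 0.5608 -0.297   0.028 ]
 [ 0.6009 -0.299   0.028 ]]
[(0.88, [192.6, 77.4, 108.7, 102.2]), (0.55, [227.7, 219.9, 77.7, 74.5])]
```

```bash
python3 -m handwheel '0 -4 24 0 0 0 30;0 0 0 0 0 0 30;0 0 0 0 0 0 30'
python3 - <<'E'
from h import *
plan([.553,-.276,.014],0.6)
E
```

```text
clock: 25.45
position: [0.5534, -0.2764, 0.1743]
ee_rot: [0.497, 0.503, -0.497, 0.503]
ft_force: [0.1, 0.3, -0.0]
grip_width: 0.351
clock 25.45 TCP [ 0.5534 -0.2764  0.1743] q [ 0.0764  0.365   0.3975  1.5747 -0.1475  1.2316  0.5109] F [ 0.0902  0.2712 -0.0149] Tq [ 0.0569 -0.0144  0.0096] grip 0.351
tool y heading 0.65 tilt [0.0001 0.0004]
shift now-axes mm [160.3  -0.4  -0.3]
turn rotvec [ 0.0009 -0.0004 -0.0001] deg 0.1 | shift in final axes [160.3  -0.4  -0.4]
```

```bash
python3 -m handwheel '40 0 0 0 0 0 30;40 0 0 0 0 0 30;40 0 0 0 0 0 30;20 0 0 0 0 0 30;12 0 0 0 0 0 30;8 0 0 0 0 0 30;0 0 0 0 0 0 30'
python3 - <<'E'
from h import *
plan([.5618,-0.14,.014],0.6)
E
```

```text
clock: 26.15
position: [0.5536, -0.2764, 0.0141]
ee_rot: [0.497, 0.503, -0.497, 0.503]
ft_force: [0.2, 0.2, -0.1]
grip_width: 0.348
clock 26.15 TCP [ 0.5536 -0.2764  0.0141] q [ 0.1142  0.5403  0.3519  1.7027 -0.222   0.9381  0.5637] F [ 0.2013  0.2448 -0.1188] Tq [-0.0423  0.0013 -0.0033] grip 0.348
tool y heading 0.67 tilt [-0.0001  0.0003]
shift now-axes mm [   0.1    9.8 -136.3]
turn rotvec [ 0.0013 -0.0003  0.0001] deg 0.1 | shift in final axes [   0.1    9.7 -136.3]
```

```bash
python3 -m handwheel '0 0 -8 0 0 0 30;0 0 -10 0 0 0 30;0 0 -10 0 0 0 30;0 0 -12 0 0 0 30;0 1 -12 0 0 0 30;0 1 -12 0 0 0 30;0 1 -12 0 0 0 30;0 1 -12 0 0 0 30'
python3 -m handwheel '0 1 -13 0 0 0 30;0 1 -13 0 0 0 30;0 1 -13 0 0 0 30;0 1 -13 0 0 0 30;0 1 -13 0 0 0 30;0 1 -13 0 0 0 30;0 1 -13 0 0 0 30;0 0 0 0 0 0 30'
python3 - <<'E'
from h import *
plan([.5618,0,.014],0.6)
T=toolT(); c=cams.camera("wrist"); cv2.imwrite("pics/w16.png",c["color"]);X=cloud(c,T)
for r in cams.outline_of("wrist","router1")[:4]:
    m=r["region"]; P=X[m&(c["depth"]>0)]; P=P[P[:,2]>.018]; q=cv2.minAreaRect(P[:,:2].astype(np.float32)); print(r["conf"],r["box"],np.median(P,0),q)
E
```

```text
clock: 26.95
position: [0.5564, -0.1878, 0.0143]
ee_rot: [0.497, 0.503, -0.497, 0.503]
ft_force: [-0.1, -2.2, 1.9]
grip_width: 0.352
clock: 27.75
position: [0.5626, -0.0948, 0.014]
ee_rot: [0.497, 0.504, -0.496, 0.503]
ft_force: [-0.2, 0.6, -0.5]
grip_width: 0.345
clock 27.75 TCP [ 0.5626 -0.0948  0.014 ] q [-0.1723  0.4458  0.3134  1.8336 -0.174   0.8893  0.2365] F [-0.2469  0.5924 -0.5159] Tq [0.     0.0263 0.0346] grip 0.345
tool y heading 0.8 tilt [-0.0003  0.0016]
shift now-axes mm [  0.2   0.6 -94.8]
turn rotvec [ 0.0036 -0.0016  0.0003] deg 0.2 | shift in final axes [  0.    0.2 -94.8]
0.73 [114.1, 34.3, 198.5, 194.8] [ 0.5427 -0.0364  0.0233] ((0.539774477481842, -0.038823943585157394), (0.08968847244977951, 0.08981725573539734), 6.505725860595703)
```

View pics/w16.png

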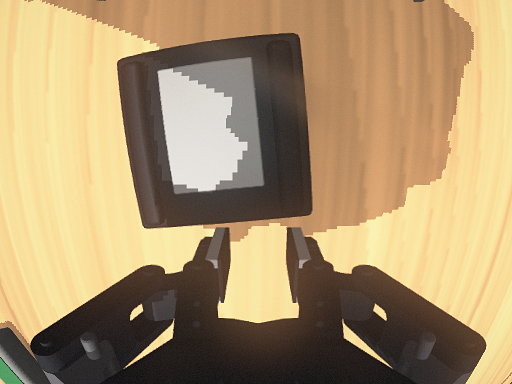

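```bash
python3 -m handwheel '-20 0 10 0 0 0 30;-40 -10 0 0 0 0 30;0 -48 -10 0 0 0 30;0 -48 -30 0 0 0 30;0 -3 -26 0 0 0 30;0 0 0 -0.14 0 0 30;0 0 0 -0.14 0 0 30;0 0 0 -0.14 0 0 30'
python3 -m handwheel '0 0 0 -0.14 0 0 30;0 0 0 -0.14 0 0 30;0 0 0 -0.14 0 0 30;0 0 0 -0.14 0 0 30;0 0 0 -0.14 0 0 30;0 0 0 -0.14 0 0 30;0 0 0 -0.14 0 0 30;0 0 0 -0.14 0 0 30'
python3 - <<'E'
from h import *
plan([.462,-0.039,.014],90.6)
T=toolT(); c=cams.camera("wrist"); cv2.imwrite("pics/w17.png",c["color"])
E
```

```text
clock: 28.65
position: [0.4582, -0.0469, 0.0743]
ee_rot: [0.38, 0.596, -0.38, 0.596]
ft_force: [0.4, -0.1, -0.3]
grip_width: 0.35
clock: 29.45
position: [0.4582, -0.0472, 0.0742]
ee_rot: [0.005, 0.707, -0.005, 0.707]
ft_force: [0.3, 0.3, -0.1]
grip_width: 0.356
clock 29.45 TCP [ 0.4582 -0.0472  0.0742] q [-0.1808  0.13    0.1955  2.0675 -0.0311  0.947   1.5866] F [ 0.258  0.323 -0.127] Tq [-0.0059  0.0102 -0.0028] grip 0.356
tool y heading 89.12 tilt [-0.0003  0.0001]
shift now-axes mm [60.2  8.2  3.7]
turn rotvec [-0.0258 -0.0003 -0.0001] deg 1.5 | shift in final axes [60.2  8.1  3.9]
```

View pics/w17.png

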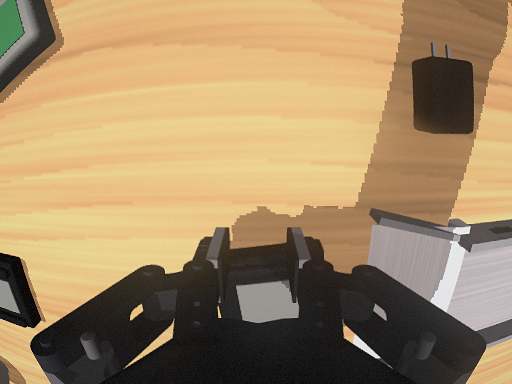

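```bash
python3 -m handwheel '10 8 1 -0.026 0 0 30;25 0 0 0 0 0 30;20 0 0 0 0 0 30;5 0 0 0 0 0 30;0 0 0 0 0 0 30;0 0 8 0 0 0 30;0 0 10 0 0 0 30;0 0 10 0 0 0 30'
python3 -m handwheel '0 0 10 0 0 0 30;0 0 7 0 0 0 30;0 0 3 0 0 0 30;0 0 0 0 0 0 30'
python3 - <<'E'
from h import *
plan([.506,-0.039,.014],90.6)
E
```

```text
clock: 30.3
position: [0.4891, -0.0382, 0.015]
ee_rot: [-0.002, 0.707, 0.002, 0.708]
ft_force: [-2.0, 0.9, 1.5]
grip_width: 0.349
clock: 30.7
position: [0.5081, -0.0383, 0.0142]
ee_rot: [-0.002, 0.707, 0.002, 0.707]
ft_force: [0.4, -0.2, 0.4]
grip_width: 0.349
clock 30.7 TCP [ 0.5081 -0.0383  0.0142] q [-0.1743  0.3228  0.1806  1.9867 -0.0766  0.838   1.6254] F [ 0.4358 -0.2144  0.4045] Tq [ 0.033  -0.0232 -0.0141] grip 0.349
tool y heading 90.35 tilt [ 0.0004 -0.0001]
shift now-axes mm [ 0.2 -0.7 -2.1]
turn rotvec [-0.0044  0.0004  0.0001] deg 0.3 | shift in final axes [ 0.2 -0.7 -2.1]
```

Backing off, then going around behind it.

```bash
python3 -m handwheel '0 0 -10 0 0 0 30;-25 0 -10 0 0 0 30;-40 0 0 0 0 0 30;0 -45 0 0 0 0 30;0 -40 10 0.13 0 0 30;0 0 0 0.14 0 0 30;0 0 0 0.14 0 0 30;0 0 0 0.14 0 0 30'
python3 -m handwheel '0 0 0 0.14 0 0 30;0 0 0 0.14 0 0 30;0 0 0 0.14 0 0 30;0 0 0 0.14 0 0 30;0 0 0 0.14 0 0 30;0 0 0 0.14 0 0 30;0 0 0 0.14 0 0 30;0 0 0 0.04 0 0 30'
python3 - <<'E'
from h import *
plan([.562,-0.115,.075],0.6)
T=toolT(); c=cams.camera("wrist"); cv2.imwrite("pics/w18.png",c["color"]);X=cloud(c,T)
for r in cams.outline_of("wrist","router1")[:4]:
    m=r["region"]; P=X[m&(c["depth"]>0)]; P=P[P[:,2]>.018]; q=cv2.minAreaRect(P[:,:2].astype(np.float32)); print(r["conf"],r["box"],np.median(P,0),q)
E
```

```text
clock: 31.5
position: [0.4971, -0.1235, 0.0791]
ee_rot: [0.192, 0.681, -0.192, 0.68]
ft_force: [-0.0, 0.7, -0.2]
grip_width: 0.351
clock: 32.3
position: [0.4971, -0.1231, 0.0791]
ee_rot: [0.5, 0.501, -0.5, 0.5]
ft_force: [-0.1, 0.0, -0.0]
grip_width: 0.352
clock 32.3 TCP [ 0.4971 -0.1231  0.0791] q [-0.2543  0.242   0.4579  1.9501 -0.1288  0.9778  0.2657] F [-0.0747  0.0294 -0.0053] Tq [ 0.0265 -0.0066 -0.0306] grip 0.352
tool y heading 0.08 tilt [-0.0002  0.0006]
shift now-axes mm [ 4.1 64.9 -8. ]
turn rotvec [-0.009  -0.0006  0.0002] deg 0.5 | shift in final axes [ 4.1 65.  -7.4]
0.76 [287.4, 29.6, 121.9, 127.6] [ 0.5586 -0.0439  0.0231] ((0.5633467435836792, -0.04331164434552193), (0.08979416638612747, 0.08981990814208984), 0.17260320484638214)
```

View pics/w18.png

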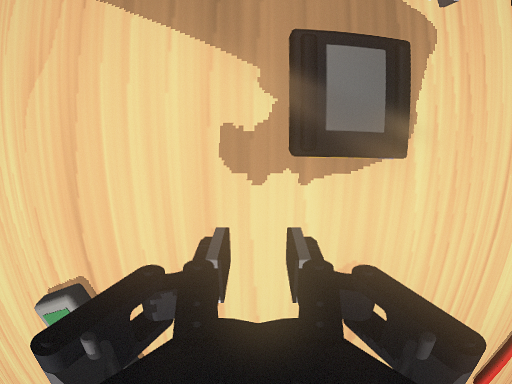

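```bash
python3 -m handwheel '0 33 -4 -0.009 0 0 30;0 32 -4 0 0 0 30;20 0 0 0 0 0 30;30 0 0 0 0 0 30;14 0 0 0 0 0 30;0 0 0 0 0 0 30'
python3 - <<'E'
from h import *
plan([.5625,-0.0,.014],0.6)
E
```

```text
clock: 33.0
position: [0.561, -0.1144, 0.0134]
ee_rot: [0.495, 0.505, -0.497, 0.503]
ft_force: [-0.9, -0.1, -0.3]
grip_width: 0.354
clock 33.0 TCP [ 0.561  -0.1144  0.0134] q [-0.2172  0.4652  0.4112  1.8295 -0.231   0.8981  0.3173] F [-0.935  -0.0771 -0.3306] Tq [ 0.0438  0.0728 -0.0221] grip 0.354
tool y heading 0.95 tilt [-0.004   0.0004]
shift now-axes mm [  -0.6    3.4 -114.3]
turn rotvec [ 0.0061 -0.0004  0.004 ] deg 0.4 | shift in final axes [  -0.6    2.7 -114.4]
```

```bash
python3 -m handwheel '0 1.5 -9 0.004 0 0 30;0 0 -13 0 0 0 30;0 0 -13 0 0 0 30;0 0 -13 0 0 0 30;0 0 -13 0 0 0 30;0 0 -13 0 0 0 30;0 0 -13 0 0 0 30;0 0 -13 0 0 0 30'
python3 -m handwheel '0 0 -12 0 0 0 30;0 0 -12 0 0 0 30;0 0 -12 0 0 0 30;-1 0 -12 0 0 0 30;-2 0 -12 0 0 0 30;-2 0 -12 0 0 0 30;0 0 0 0 0 0 30'
python3 - <<'E'
from h import *
plan([.56,.112,.026],0.6)
T=toolT(); c=cams.camera("wrist"); cv2.imwrite("pics/w19.png",c["color"])
E
```

```text
clock: 33.8
position: [0.5633, -0.0136, 0.0153]
ee_rot: [0.497, 0.503, -0.497, 0.503]
ft_force: [0.1, -2.9, 2.1]
grip_width: 0.356
clock: 34.5
position: [0.5627, 0.0597, 0.0207]
ee_rot: [0.497, 0.504, -0.496, 0.503]
ft_force: [-0.0, -0.3, 0.5]
grip_width: 0.351
clock 34.5 TCP [0.5627 0.0597 0.0207] q [-0.4921  0.4319  0.3674  1.8465 -0.1947  0.8973 -0.0195] F [-0.0407 -0.3118  0.4827] Tq [ 0.0302 -0.0158  0.0222] grip 0.351
tool y heading 0.8 tilt [0.0007 0.001 ]
shift now-axes mm [ -5.3  -1.9 -52.3]
turn rotvec [ 0.0036 -0.001  -0.0007] deg 0.2 | shift in final axes [ -5.3  -2.1 -52.3]
```

View pics/w19.png

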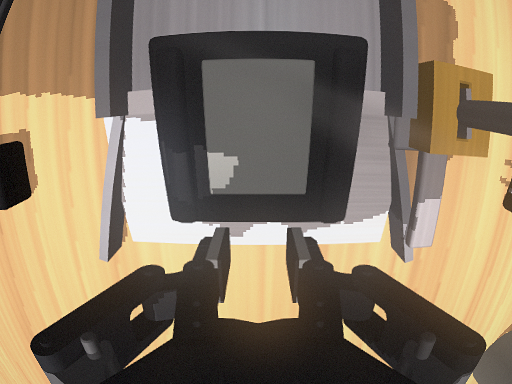

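```bash
python3 -m handwheel '-1 -1 -12 0 0 0 30;-2 -1 -12 0 0 0 30;-2 0 -12 0 0 0 30;-2 0 -14 0 0 0 30;0 0 -14 0 0 0 30;0 0 -16 0 0 0 30;0 0 -16 0 0 0 30;0 0 -16 0 0 0 30'
python3 -m handwheel '1 0 -16 0 0 0 30;1 0 -16 0 0 0 30;0 0 -14 0 0 0 30;0 0 -10 0 0 0 30;0 0 -5 0 0 0 30;0 0 0 0 0 0 30'
python3 - <<'E'
from h import *
plan([.559,.238,.026],0.6)
T=toolT(); c=cams.camera("wrist"); cv2.imwrite("pics/w20.png",c["color"]);X=cloud(c,T)
for r in cams.outline_of("wrist","router1")[:4]:
    m=r["region"]; P=X[m&(c["depth"]>0)]; P=P[P[:,2]>.03]; q=cv2.minAreaRect(P[:,:2].astype(np.float32)); print(r["conf"],r["box"],np.median(P,0),q)
E
```

```text
clock: 35.35
position: [0.5588, 0.1711, 0.0271]
ee_rot: [0.497, 0.503, -0.497, 0.503]
ft_force: [0.5, -0.2, -0.9]
grip_width: 0.349
clock: 35.95
position: [0.5581, 0.2313, 0.0252]
ee_rot: [0.497, 0.503, -0.497, 0.503]
ft_force: [-0.2, -0.2, -0.4]
grip_width: 0.351
clock 35.95 TCP [0.5581 0.2313 0.0252] q [-0.7207  0.4925  0.316   1.737  -0.1834  0.9409 -0.3185] F [-0.2313 -0.1555 -0.3753] Tq [ 0.0228 -0.0142 -0.036 ] grip 0.351
tool y heading 0.74 tilt [-0.0001  0.0004]
shift now-axes mm [-0.8  0.9 -6.6]
turn rotvec [ 0.0025 -0.0004  0.0001] deg 0.1 | shift in final axes [-0.8  0.9 -6.6]
0.79 [161.8, 39.5, 194.5, 188.2] [0.5571 0.2897 0.0373] ((0.5572265982627869, 0.28707781434059143), (0.09051258116960526, 0.08959096670150757), 0.8068063259124756)
0.7 [162.0, 0.4, 189.4, 13.5] [0.553  0.3515 0.0321] ((0.5550355315208435, 0.35208606719970703), (0.08930496871471405, 0.004866720177233219), 0.3786824345588684)
```

View pics/w20.png

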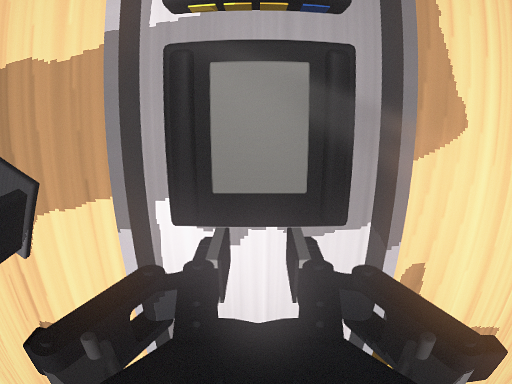

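```bash
python3 -m handwheel '0 0 -6 0 0 0 30;0 0 -5 0 0 0 30;0 0 0 0 0 0 30;0 0 12 0 0 0 30;-20 0 10 0 0 0 30;-40 0 0 0 0 0 30;-45 0 0 0 0 0 30;-45 0 20 0 0 0 30'
python3 -m handwheel '0 0 48 0 0 0 30;0 0 48 0 0 0 30;0 0 48 0 0 0 30;0 0 48 0 0 0 30;0 0 48 0 0 0 30;0 0 48 0 0 0 30;0 0 48 0 0 0 30;0 0 48 0 0 0 30'
python3 -m handwheel '0 0 48 0 0 0 30;0 0 48 0 0 0 30;0 0 48 0 0 0 30;0 0 48 0 0 0 30;0 0 0 0 0 0 30;0 0 0 0 0 0 30'
python3 - <<'E'
from h import *
plan([.559,-.415,.17],0.6)
T=toolT(); c=cams.camera("wrist"); cv2.imwrite("pics/w21.png",c["color"]);X=cloud(c,T)
for r in cams.outline_of("wrist","router1")[:4]:
    m=r["region"]; P=X[m&(c["depth"]>0)]; P=P[P[:,2]>.018]; q=cv2.minAreaRect(P[:,:2].astype(np.float32)); print(r["conf"],r["box"],np.median(P,0),q)
E
```

```text
clock: 36.85
position: [0.5579, 0.2008, 0.1766]
ee_rot: [0.496, 0.504, -0.496, 0.503]
ft_force: [1.5, 1.5, 0.7]
grip_width: 0.354
clock: 37.65
position: [0.5624, -0.1873, 0.1754]
ee_rot: [0.497, 0.503, -0.497, 0.503]
ft_force: [0.9, -0.2, 1.0]
grip_width: 0.351
clock: 38.25
position: [0.5638, -0.3789, 0.1748]
ee_rot: [0.498, 0.502, -0.498, 0.502]
ft_force: [-0.0, 0.6, -0.7]
grip_width: 0.349
clock 38.25 TCP [ 0.5638 -0.3789  0.1748] q [ 0.1028  0.5391  0.6122  1.4018 -0.3105  1.2982  0.7398] F [-0.0153  0.6059 -0.7458] Tq [ 0.0417 -0.0128 -0.0003] grip 0.349
tool y heading 0.47 tilt [-0.001  -0.0003]
shift now-axes mm [ 4.8 -5.1 36. ]
turn rotvec [-0.0023  0.0003  0.001 ] deg 0.1 | shift in final axes [ 4.8 -5.2 36. ]
0.88 [215.2, 105.3, 88.5, 89.3] [ 0.5626 -0.3535  0.023 ] ((0.5627206563949585, -0.35595279932022095), (0.08958061784505844, 0.0902988463640213), 87.22474670410156)
```

View pics/w21.png

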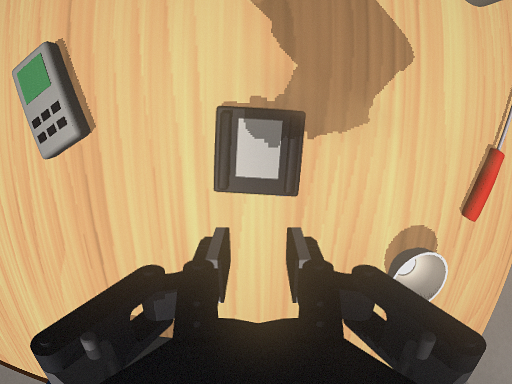

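```bash
python3 -m handwheel '0 0 24 0 0 0 45;0 0 22 0 0 0 45;40 0 0 0 0 0 45;40 0 0 0 0 0 45;40 0 0 0 0 0 45;30 0 0 0 0 0 45;10 0 0 0 0 0 45;0 0 0 0 0 0 45'
python3 - <<'E'
from h import *
plan([.5635,0,.014],0.6)
E
```

```text
clock: 39.15
position: [0.5661, -0.421, 0.0144]
ee_rot: [0.497, 0.504, -0.497, 0.503]
ft_force: [0.2, -0.1, 0.2]
grip_width: 0.526
clock 39.15 TCP [ 0.5661 -0.421   0.0144] q [ 0.2112  0.7466  0.5427  1.4465 -0.4129  1.0653  0.8513] F [ 0.1513 -0.0705  0.1585] Tq [ 0.0025 -0.0127 -0.0349] grip 0.526
tool y heading 0.77 tilt [-0.0016  0.0016]
shift now-axes mm [   1.     3.1 -420.9]
turn rotvec [ 0.003  -0.0016  0.0015] deg 0.2 | shift in final axes [   0.4    1.8 -421. ]
```

```bash
python3 -m handwheel '0 -3 -6 0 0 0 45;0 0 -12 0 0 0 45;0 0 -14 0 0 0 45;0 0 -14 0 0 0 45;0 0 -14 0 0 0 45;0 0 -14 0 0 0 45;0 0 -14 0 0 0 45;0 0 -14 0 0 0 45'
python3 -m handwheel '0 0 -14 0 0 0 45;0 0 -14 0 0 0 45;0 0 -14 0 0 0 45;0 0 -14 0 0 0 45;0 0 -14 0 0 0 45;0 0 -14 0 0 0 45;0 0 -14 0 0 0 45;0 0 -10 0 0 0 45'
python3 - <<'E'
from h import *
plan([.5625,-.11,.014],0.6)
T=toolT(); c=cams.camera("wrist"); cv2.imwrite("pics/w22.png",c["color"]);X=cloud(c,T)
for r in cams.outline_of("wrist","router1")[:4]:
    m=r["region"]; P=X[m&(c["depth"]>0)]; P=P[P[:,2]>.018]; q=cv2.minAreaRect(P[:,:2].astype(np.float32)); print(r["conf"],r["box"],np.median(P,0),q)
E
```

```text
clock: 39.95
position: [0.5619, -0.3193, 0.0153]
ee_rot: [0.497, 0.503, -0.497, 0.503]
ft_force: [0.4, -2.0, 1.1]
grip_width: 0.526
clock: 40.75
position: [0.5606, -0.2108, 0.0151]
ee_rot: [0.497, 0.503, -0.497, 0.503]
ft_force: [0.2, -2.5, 0.1]
grip_width: 0.527
clock 40.75 TCP [ 0.5606 -0.2108  0.0151] q [-0.1549  0.5389  0.5541  1.766  -0.343   0.9346  0.5553] F [ 0.1675 -2.4706  0.1413] Tq [-0.4559  0.0245  0.0214] grip 0.527
tool y heading 0.74 tilt [-0.0002  0.0006]
shift now-axes mm [   1.2    3.2 -100.7]
turn rotvec [ 0.0024 -0.0006  0.0002] deg 0.1 | shift in final axes [   1.1    2.9 -100.7]
0.92 [163.2, 45.5, 187.5, 179.3] [ 0.5577 -0.1532  0.0232] ((0.5575532913208008, -0.15589293837547302), (0.08983111381530762, 0.08887989073991776), 0.8749969601631165)
```

View pics/w22.png

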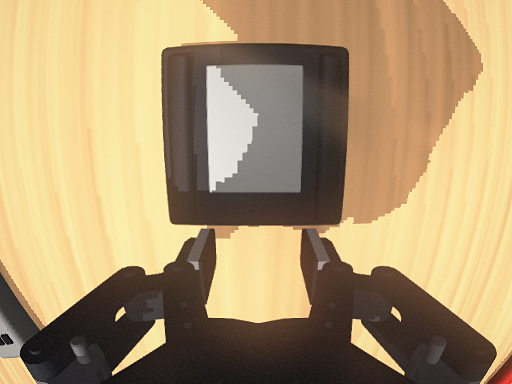

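```bash
python3 -m handwheel '0 0.3 -14 0 0 0 45;0 0.3 -14 0 0 0 45;0 0.3 -14 0 0 0 45;0 0.3 -14 0 0 0 45;0 0.3 -14 0 0 0 45;0 0.3 -14 0 0 0 45;0 0.3 -14 0 0 0 45;0 0.3 -14 0 0 0 45'
python3 -m handwheel '0 0.3 -13 0 0 0 38;0 0.3 -13 0 0 0 30;0 0.3 -13 0 0 0 30;0 0.3 -13 0 0 0 30;0 0 -12 0 0 0 30;0 0 -12 0 0 0 30;0 0 -12 0 0 0 30;0 0 -12 0 0 0 30'
python3 -m handwheel '0 0 -12 0 0 0 30;-1 0 -12 0 0 0 30;-2 0 -12 0 0 0 30;-2 0 -12 0 0 0 30;0 0 0 0 0 0 30'
python3 - <<'E'
from h import *
plan([.56,.112,.026],0.6)
T=toolT(); c=cams.camera("wrist"); cv2.imwrite("pics/w23.png",c["color"])
E
```

```text
clock: 41.65
position: [0.5616, -0.0993, 0.0152]
ee_rot: [0.497, 0.503, -0.497, 0.503]
ft_force: [-0.0, -2.4, 0.4]
grip_width: 0.523
clock: 42.45
position: [0.5614, 0.0006, 0.0151]
ee_rot: [0.497, 0.503, -0.497, 0.503]
ft_force: [-0.1, -2.5, -1.5]
grip_width: 0.349
clock: 42.95
position: [0.5617, 0.0496, 0.0209]
ee_rot: [0.497, 0.503, -0.496, 0.504]
ft_force: [0.0, 0.6, 0.5]
grip_width: 0.356
clock 42.95 TCP [0.5617 0.0496 0.0209] q [-0.5963  0.4505  0.5162  1.8583 -0.2783  0.9029  0.0649] F [0.0063 0.5574 0.5039] Tq [ 0.0097  0.037  -0.0178] grip 0.356
tool y heading 0.8 tilt [0.0011 0.0009]
shift now-axes mm [ -5.   -0.8 -62.5]
turn rotvec [ 0.0035 -0.0009 -0.0012] deg 0.2 | shift in final axes [ -5.1  -1.  -62.4]
```

View pics/w23.png

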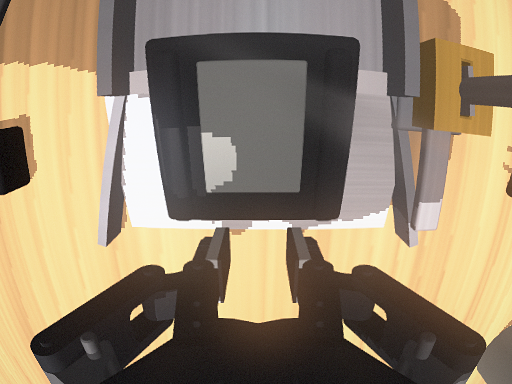

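```bash
python3 -m handwheel '0 0 -12 0 0 0 30;-1 0 -12 0 0 0 30;-2 0 -12 0 0 0 30;-2 0 -12 0 0 0 30;-1 0 -12 0 0 0 30;0 0 -12 0 0 0 30;0 0 -10 0 0 0 30;0 0 -6 0 0 0 30'
python3 -m handwheel '0 0 -4 0 0 0 30;0 0 0 0 0 0 30'
python3 - <<'E'
from h import *
plan([.56,.142,.026],0.6)
T=toolT(); c=cams.camera("wrist"); cv2.imwrite("pics/w24.png",c["color"]);X=cloud(c,T)
for r in cams.outline_of("wrist","router1")[:4]:
    m=r["region"]; P=X[m&(c["depth"]>0)]; P=P[P[:,2]>.03]; q=cv2.minAreaRect(P[:,:2].astype(np.float32)); print(r["conf"],r["box"],np.median(P,0),q)
E
```

```text
clock: 43.8
position: [0.5598, 0.1369, 0.026]
ee_rot: [0.497, 0.503, -0.497, 0.503]
ft_force: [0.1, -1.6, 0.3]
grip_width: 0.351
clock: 44.0
position: [0.5599, 0.1401, 0.0262]
ee_rot: [0.497, 0.503, -0.497, 0.503]
ft_force: [-0.9, 0.6, 1.0]
grip_width: 0.35
clock 44.0 TCP [0.5599 0.1401 0.0262] q [-0.7275  0.4651  0.4934  1.8179 -0.2696  0.9252 -0.1021] F [-0.8893  0.647   0.9696] Tq [-0.0344 -0.0526  0.0278] grip 0.35
tool y heading 0.72 tilt [-0.0001  0.0003]
shift now-axes mm [ 0.2  0.1 -1.9]
turn rotvec [ 0.0022 -0.0003  0.0001] deg 0.1 | shift in final axes [ 0.2  0.1 -1.9]
0.8 [156.5, 40.4, 194.5, 185.4] [0.5569 0.198  0.0372] ((0.5566785335540771, 0.19463446736335754), (0.09078866243362427, 0.0907604917883873), 0.8235056400299072)
0.72 [161.3, 2.8, 192.1, 27.4] [0.5573 0.2558 0.0342] ((0.5572361350059509, 0.2570754885673523), (0.0902370885014534, 0.012056520208716393), 0.7127937078475952)
0.23 [101.9, 0.0, 368.1, 326.2] [0.6242 0.1793 0.0405] ((0.5777758359909058, 0.19065217673778534), (0.18517476320266724, 0.1550332009792328), 0.4728332459926605)
```

View pics/w24.png

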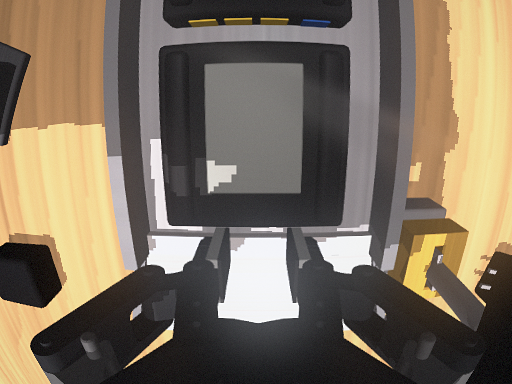

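```bash
python3 -m handwheel '0 0 -3 0 0 0 30;0 0 -2 0 0 0 30;0 0 0 0 0 0 30;0 0 12 0 0 0 30;-20 0 10 0 0 0 30;-40 0 10 0 0 0 30;-45 0 10 0 0 0 30;-45 0 10 0 0 0 30'
python3 -m handwheel '-30 0 0 0 0 0 30;0 0 48 0 0 0 30;0 0 48 0 0 0 30;0 0 48 0 0 0 30;0 0 0 0 0 0 30;0 0 0 0 0 0 30'
python3 - <<'E'
from h import *
plan([.6514,.1342,.227],6)
c=cams.camera("top"); cv2.imwrite("pics/t25.png",c["color"]); 
T=toolT(); c=cams.camera("wrist"); cv2.imwrite("pics/w25.png",c["color"]);np.savez("w25.npz",T=T,**c); X=cloud(c,T)
for t in ("router1","key"):
  for r in cams.outline_of("wrist",t)[:4]:
    m=r["region"]; P=X[m&(c["depth"]>0)]; P=P[P[:,2]>.03]; q=cv2.minAreaRect(P[:,:2].astype(np.float32)); print(t,r["conf"],r["box"],np.median(P,0),np.percentile(P[:,2],95),q)
E
```

```text
clock: 44.9
position: [0.5601, 0.091, 0.1777]
ee_rot: [0.497, 0.503, -0.497, 0.503]
ft_force: [0.3, 0.4, 0.1]
grip_width: 0.349
clock: 45.5
position: [0.5619, -0.0535, 0.2063]
ee_rot: [0.498, 0.502, -0.498, 0.502]
ft_force: [0.2, 1.4, -0.7]
grip_width: 0.353
clock 45.5 TCP [ 0.5619 -0.0535  0.2063] q [-0.552   0.2392  0.6637  1.6914 -0.1541  1.2638  0.1532] F [ 0.2443  1.3525 -0.7109] Tq [ 0.0516 -0.018  -0.0302] grip 0.353
tool y heading 0.49 tilt [0.0001 0.0003]
shift now-axes mm [ -20.6   91.1 -186.9]
turn rotvec [-0.0962 -0.0003 -0.0001] deg 5.5 | shift in final axes [ -20.7  108.6 -177.3]
key 0.8 [341.3, 0.0, 45.6, 19.8] [0.6496 0.1051 0.1171] 0.13616995167600238 ((0.656676709651947, 0.11852437257766724), (0.026932716369628906, 0.03500679135322571), 6.627906799316406)
key 0.5 [405.9, 42.8, 50.1, 46.0] [0.7738 0.0839 0.0321] 0.03350731844411672 ((0.774944543838501, 0.08421729505062103), (0.041395824402570724, 0.054956063628196716), 75.81758880615234)
```

View pics/w25.png

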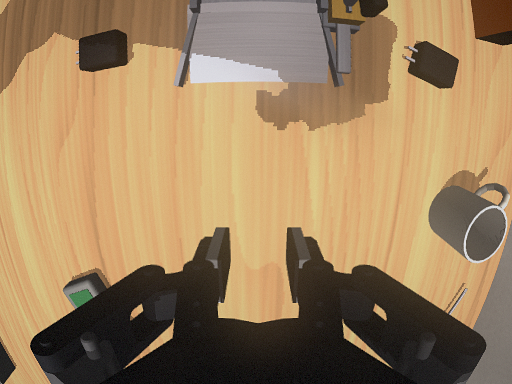

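View pics/t25.png

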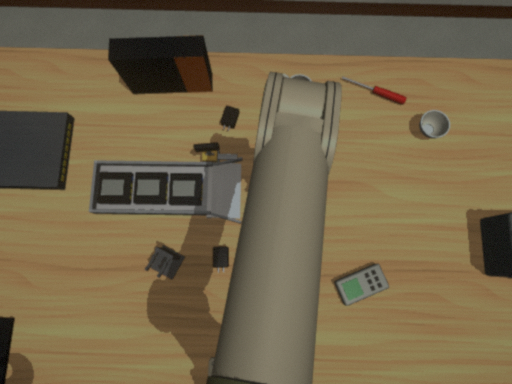

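```bash
python3 -m handwheel '-20 18 -10 -0.096 0 0 50;0 22 -42 0 0 0 50;0 22 -42 0 0 0 50;0 22 -42 0 0 0 50;0 22 -42 0 0 0 50;0 0 0 0 0 0 50;0 0 0 0 0 0 50'
python3 - <<'E'
from h import *
plan([.6505,.134,.2],6.1)
T=toolT(); c=cams.camera("wrist"); cv2.imwrite("pics/w26.png",c["color"]);np.savez("w26.npz",T=T,**c); X=cloud(c,T)
m=(X[...,2]>.125)&(X[...,2]<.15)&(abs(X[...,0]-.65)<.04)&(abs(X[...,1]-.134)<.06);P=X[m]; print("key top",len(P),P.mean(0),cv2.minAreaRect(P[:,:2].astype(np.float32)))
m=(abs(X[...,2]-.032)<.003)&(abs(X[...,1]-.09)<.05)&(X[...,0]>.62)&(X[...,0]<.7);P=X[m]; print("tongue",len(P),P.mean(0),cv2.minAreaRect(P[:,:2].astype(np.float32)))
E
```

```text
clock: 46.4
position: [0.6492, 0.1377, 0.2253]
ee_rot: [0.471, 0.527, -0.472, 0.527]
ft_force: [-0.3, -0.7, 0.4]
grip_width: 0.584
clock 46.4 TCP [0.6492 0.1377 0.2253] q [-0.6753  0.4588  0.5621  1.3811 -0.2428  1.3717  0.0002] F [-0.3095 -0.7263  0.3874] Tq [-0.1003 -0.0054 -0.0034] grip 0.584
tool y heading 6.43 tilt [-0.0012 -0.0006]
shift now-axes mm [25.3  0.9  3.8]
turn rotvec [0.0057 0.0004 0.0012] deg 0.3 | shift in final axes [25.3  0.9  3.8]
key top 1262 [0.6487 0.1361 0.136 ] ((0.6489729881286621, 0.13347667455673218), (0.013979854062199593, 0.06395784020423889), 6.055861949920654)
tongue 46 [0.6443 0.0747 0.0318] ((0.6401682496070862, 0.09775485843420029), (0.004308697301894426, 0.07701858133077621), 9.521906852722168)
```

View pics/w26.png

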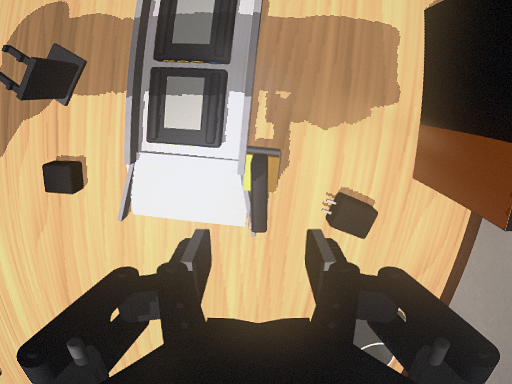

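```bash
python3 -m handwheel '15 0.5 3.5 0.005 0 0 50;40 0 0 0 0 0 50;40 0 0 0 0 0 50;15 0 0 0 0 0 50;5 0 0 0 0 0 50;0 0 0 0 0 0 50'
python3 - <<'E'
from h import *
plan([.6505,.134,.110],6.1)
E
```

```text
clock: 47.05
position: [0.6507, 0.1312, 0.1119]
ee_rot: [0.474, 0.525, -0.474, 0.525]
ft_force: [-0.8, 1.1, -0.2]
grip_width: 0.585
clock 47.05 TCP [0.6507 0.1312 0.1119] q [-0.6522  0.5424  0.5322  1.5136 -0.2891  1.1641  0.0341] F [-0.8432  1.0731 -0.2468] Tq [-0.0101 -0.0255 -0.0333] grip 0.585
tool y heading 5.85 tilt [ 0.0005 -0.    ]
shift now-axes mm [ 1.9  0.  -2.8]
turn rotvec [-0.0043  0.0001 -0.0005] deg 0.2 | shift in final axes [ 1.9  0.1 -2.8]
```

```bash
python3 -m handwheel '1.5 0 -2.8 -0.004 0 0 50;0 0 0 0 0 0 50;0 0 0 0 0 0 10;0 0 0 0 0 0 0;0 0 0 0 0 0 0;0 0 0 0 0 0 0;0 0 0 0 0 0 0' 80
python3 - <<'E'
from h import *
plan([.6514,.1342,.110],6.1)
E
```

```text
clock: 47.75
position: [0.651, 0.1346, 0.1105]
ee_rot: [0.473, 0.526, -0.472, 0.526]
ft_force: [2.3, 0.3, 2.6]
grip_width: 0.149
clock 47.75 TCP [0.651  0.1346 0.1105] q [-0.6553  0.5442  0.5299  1.5136 -0.2895  1.1604  0.034 ] F [2.3283 0.2519 2.5883] Tq [ 0.1767 -1.0148  0.0007] grip 0.149
tool y heading 6.13 tilt [0.0021 0.0004]
shift now-axes mm [0.5 0.4 0.5]
turn rotvec [ 0.0005 -0.0002 -0.0021] deg 0.1 | shift in final axes [0.5 0.4 0.5]
```

```bash
python3 -m handwheel '0 0.3 0.3 0.08 0 0 0;0 0 0 0.11 0 0 0;0 0 0 0.11 0 0 0;0 0 0 0.11 0 0 0;0 0 0 0.11 0 0 0;0 0 0 0.11 0 0 0;0 0 0 0.11 0 0 0;0 0 0 0.11 0 0 0'
python3 - <<'E'
from h import *
plan([.6514,.1342,.110],-90)
E
python3 -m handwheel '0 0 0 0.11 0 0 0;0 0 0 0.11 0 0 0;0 0 0 0.11 0 0 0;0 0 0 0.11 0 0 0;0 0 0 0.11 0 0 0;0 0 0 0.11 0 0 0;0 0 0 0.05 0 0 0;0 0 0 0 0 0 0'
python3 - <<'E'
from h import *
plan([.6514,.1342,.110],-90)
E
```

```text
clock: 48.55
position: [0.651, 0.1348, 0.1104]
ee_rot: [0.649, 0.283, -0.647, 0.283]
ft_force: [2.0, 2.2, 4.0]
grip_width: 0.149
clock 48.55 TCP [0.651  0.1348 0.1104] q [-0.772   0.5892  0.7059  1.5195 -0.4013  1.18   -0.7428] F [1.9785 2.1931 4.0212] Tq [ 0.4012 -0.5606  0.0616] grip 0.149
tool y heading -42.8 tilt [0.0013 0.0009]
shift now-axes mm [0.4 0.8 0.2]
turn rotvec [ 0.8238 -0.0016  0.0004] deg 47.2 | shift in final axes [ 0.4  0.6 -0.4]
clock: 49.35
position: [0.651, 0.1356, 0.1105]
ee_rot: [0.706, 0.042, -0.705, 0.041]
ft_force: [1.7, 3.5, 4.8]
grip_width: 0.147
clock 49.35 TCP [0.651  0.1356 0.1105] q [-0.8638  0.6432  0.8553  1.524  -0.5074  1.206  -1.3782] F [1.6671 3.5463 4.85  ] Tq [ 0.937  -0.6375  0.0744] grip 0.147
tool y heading -83.28 tilt [0.0014 0.0015]
shift now-axes mm [ 0.4  1.4 -0.2]
turn rotvec [ 0.1173 -0.0015  0.0015] deg 6.7 | shift in final axes [ 0.5  1.4 -0.4]
```

```bash
python3 -m handwheel '0 0.5 0 0.05 0 0 0;0 0 0 0.05 0 0 0;0 0 0 0.04 0 0 0;0 0 0 0 0 0 0'
python3 - <<'E'
from h import *
plan([.6514,.1342,.110],-90)
E
python3 -m handwheel '0 0 0 0.04 0 0 0;0 0 0 0.03 0 0 0;0 0 0 0 0 0 0'
python3 - <<'E'
from h import *
plan([.6514,.1342,.110],-90)
E
```

```text
clock: 49.75
position: [0.6511, 0.1356, 0.1104]
ee_rot: [0.708, -0.007, -0.707, -0.008]
ft_force: [2.0, 4.5, 4.2]
grip_width: 0.151
clock 49.75 TCP [0.6511 0.1356 0.1104] q [-0.8799  0.6557  0.8843  1.5248 -0.5301  1.2125 -1.5018] F [1.9715 4.5405 4.2465] Tq [ 1.3549 -0.7031  0.0707] grip 0.151
tool y heading -91.24 tilt [0.0014 0.0024]
shift now-axes mm [ 0.4  1.4 -0.4]
turn rotvec [-0.0217 -0.0014  0.0024] deg 1.3 | shift in final axes [ 0.4  1.4 -0.3]
clock: 50.05
position: [0.6511, 0.1356, 0.1105]
ee_rot: [0.707, -0.031, -0.706, -0.033]
ft_force: [2.0, 4.5, 5.6]
grip_width: 0.144
clock 50.05 TCP [0.6511 0.1356 0.1105] q [-0.8881  0.6622  0.8989  1.5252 -0.5414  1.2158 -1.5639] F [2.0459 4.5312 5.6208] Tq [ 1.3512 -0.7592  0.0618] grip 0.144
tool y heading -95.23 tilt [0.0015 0.0025]
shift now-axes mm [ 0.5  1.4 -0.4]
turn rotvec [-0.0912 -0.0014  0.0025] deg 5.2 | shift in final axes [ 0.5  1.4 -0.3]
```

```bash
python3 -m handwheel '0 0.5 0 0.03 0 0 0;0 0 0 0.03 0 0 0;0 0 0 0 0 0 0'
python3 - <<'E'
from h import *
plan([.6514,.1342,.110],-90)
E
python3 -m handwheel '0 0 0 0.03 0 0 0;0 0 0 0.02 0 0 0;0 0 0 0 0 0 0'
python3 - <<'E'
from h import *
plan([.6514,.1342,.110],-90)
E
```

```text
clock: 50.35
position: [0.6511, 0.1356, 0.1104]
ee_rot: [0.706, -0.052, -0.705, -0.054]
ft_force: [2.7, 5.5, 4.9]
grip_width: 0.149
clock 50.35 TCP [0.6511 0.1356 0.1104] q [-0.8948  0.6677  0.9113  1.5258 -0.5514  1.2186 -1.6164] F [2.7362 5.5316 4.9295] Tq [ 1.5771 -0.9114  0.3475] grip 0.149
tool y heading -98.63 tilt [0.0017 0.0029]
shift now-axes mm [ 0.4  1.3 -0.5]
turn rotvec [-0.1506 -0.0015  0.003 ] deg 8.6 | shift in final axes [ 0.4  1.4 -0.3]
clock: 50.65
position: [0.6512, 0.1356, 0.1104]
ee_rot: [0.704, -0.069, -0.703, -0.071]
ft_force: [3.3, 5.1, 5.2]
grip_width: 0.148
clock 50.65 TCP [0.6512 0.1356 0.1104] q [-0.9006  0.6727  0.9217  1.526  -0.5592  1.2212 -1.6601] F [3.2579 5.0955 5.2056] Tq [ 1.4247 -0.9407  0.773 ] grip 0.148
tool y heading -101.42 tilt [0.0018 0.0026]
shift now-axes mm [ 0.4  1.4 -0.5]
turn rotvec [-0.1993 -0.0015  0.0027] deg 11.4 | shift in final axes [ 0.4  1.4 -0.2]
```

```bash
python3 -m handwheel '0 0 0 -0.06 0 0 0;0 0.5 0 -0.06 0 0 0;0 0.5 0 -0.06 0 0 0;0 0 0 0 0 0 0'
python3 - <<'E'
from h import *
plan([.6514,.1342,.110],-90)
E
python3 -m handwheel '-3 0 0 0 0 0 0;-5 0 0 0 0 0 0;-8 0 0 0 0 0 0;-12 0 0 0 0 0 0;-20 0 0 0 0 0 0;-30 0 0 0 0 0 0;-30 0 0 0 0 0 0;0 0 0 0 0 0 0'
python3 - <<'E'
from h import *
plan([.585,.134,.22],-89.4)
E
```

```text
clock: 51.05
position: [0.6509, 0.1346, 0.1104]
ee_rot: [0.708, -0.005, -0.707, -0.007]
ft_force: [2.7, 5.3, 4.4]
grip_width: 0.147
clock 51.05 TCP [0.6509 0.1346 0.1104] q [-0.8779  0.6541  0.8831  1.5262 -0.5296  1.2116 -1.4964] F [2.655  5.3122 4.4165] Tq [ 1.5386 -0.8575  0.1055] grip 0.147
tool y heading -91.02 tilt [0.0015 0.0033]
shift now-axes mm [ 0.4  0.4 -0.5]
turn rotvec [-0.0178 -0.0015  0.0033] deg 1.0 | shift in final axes [ 0.4  0.4 -0.5]
clock: 51.85
position: [0.6516, 0.1313, 0.2221]
ee_rot: [0.709, -0.008, -0.706, -0.008]
ft_force: [0.4, 0.1, -1.3]
grip_width: 0.145
clock 51.85 TCP [0.6516 0.1313 0.2221] q [-0.9008  0.567   0.9483  1.4016 -0.4595  1.399  -1.5463] F [ 0.4178  0.1288 -1.3385] Tq [-0.0346 -0.0094  0.0495] grip 0.145
tool y heading -91.31 tilt [0.0044 0.0008]
shift now-axes mm [ 1.8 -1.1 66.6]
turn rotvec [-0.0333 -0.0044  0.0009] deg 1.9 | shift in final axes [ 2.1 -3.4 66.5]
```

```bash
python3 -m handwheel '0 0 22 0 0 0 0;0 0 22 0 0 0 0;0 0 22 0 0 0 0;0 0 0 0 0 0 0;0 0 0 0 0 0 0'
python3 - <<'E'
from h import *
plan([.585,.134,.22],-89.4)
T=toolT(); c=cams.camera("wrist"); cv2.imwrite("pics/w27.png",c["color"]);np.savez("w27.npz",T=T,**c); X=cloud(c,T)
m=(abs(X[...,2]-.052)<.003)&(abs(X[...,1]-.13)<.04)&(X[...,0]>.6)&(X[...,0]<.69)
P=X[m]; print("head",P.mean(0),cv2.minAreaRect(P[:,:2].astype(np.float32)))
m=(abs(X[...,2]-.032)<.003)&(abs(X[...,1]-.13)<.04)&(X[...,0]>.55)&(X[...,0]<.63)
P=X[m]; print("tongue",len(P),P.mean(0),cv2.minAreaRect(P[:,:2].astype(np.float32)))
for f in (X,):
    m=(abs(X[...,2]-.040)<.002)&(X[...,1]>.16)&(X[...,1]<.44)&(X[...,0]>.61)&(X[...,0]<.64); s=X[m]
    vx=cv2.fitLine(s[:,:2].astype(np.float32),cv2.DIST_HUBER,0,.001,.001).ravel(); print("rail",len(s),np.degrees(np.arctan2(vx[1],vx[0])))
Xt=(X-T[:3,3])@T[:3,:3]
m=(Xt[...,0]>-.05)&(Xt[...,0]<.0)&(abs(Xt[...,1])<.006)&(Xt[...,2]<-.005)&(Xt[...,2]>-.06)&(c["depth"]>0)
print("handle",np.percentile(Xt[m],[1,50,99],axis=0))
E
```

```text
clock: 52.35
position: [0.5839, 0.134, 0.2176]
ee_rot: [-0.707, 0.007, 0.707, 0.008]
ft_force: [0.2, -0.4, -1.0]
grip_width: 0.147
clock 52.35 TCP [0.5839 0.134  0.2176] q [-1.073   0.4165  1.0104  1.5941 -0.3611  1.3331 -1.6069] F [ 0.2088 -0.4032 -1.0186] Tq [-0.0157 -0.0499  0.027 ] grip 0.147
tool y heading -91.24 tilt [-0.0009  0.0006]
shift now-axes mm [-2.4 -0.1 -1.1]
turn rotvec [-0.032   0.0009  0.0006] deg 1.8 | shift in final axes [-2.4 -0.  -1.1]
head [0.6521 0.134  0.0526] ((0.651924729347229, 0.13392502069473267), (0.03999102860689163, 0.03617453575134277), 1.2916719913482666)
tongue 1033 [0.5901 0.1454 0.033 ] ((0.5895963907241821, 0.14785292744636536), (0.0787266343832016, 0.04427327215671539), 0.03482549265027046)
rail 1359 -89.3478
handle [[-0.038  -0.0057 -0.0314]
 [-0.0257  0.0001 -0.0214]
 [-0.0015  0.0058 -0.0053]]
```

View pics/w27.png

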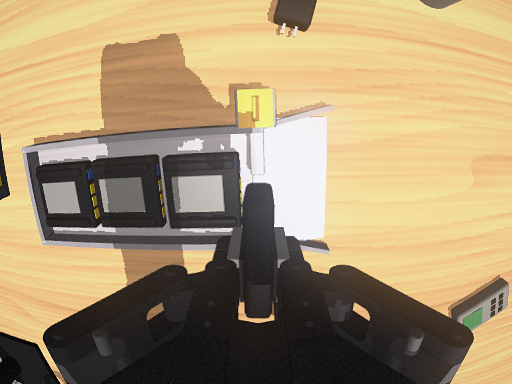

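```bash
python3 - <<'E'
from h import *
a=cv2.imread("pics/w27.png")[80:190,225:335]; cv2.imwrite("pics/w27z.png",cv2.resize(a,None,fx=5,fy=5,interpolation=cv2.INTER_CUBIC))
c=np.load("w27.npz"); X=cloud(c,c["T"])
m=(abs(X[...,2]-.032)<.003)&(abs(X[...,1]-.133)<.010)&(X[...,0]>.572)&(X[...,0]<.628); P=X[m]
print("tongue",len(P),P.mean(0),cv2.minAreaRect(P[:,:2].astype(np.float32)))
v=cv2.fitLine(P[:,:2].astype(np.float32),cv2.DIST_HUBER,0,.001,.001).ravel(); print(np.degrees(np.arctan2(v[1],v[0])))
m=(abs(X[...,2]-.042)<.003)&(X[...,1]>.144)&(X[...,1]<.25)&(X[...,0]>.50)&(X[...,0]<.61); P=X[m]; print("router C",cv2.minAreaRect(P[:,:2].astype(np.float32)))
plan([.3457,.2447,.2],-26.6)
E
```

```text
tongue 601 [0.6009 0.1339 0.0325] ((0.6020200252532959, 0.13396070897579193), (0.05134689062833786, 0.01609659008681774), 0.5180037617683411)
-0.11585254
router C ((0.5565881133079529, 0.1988721787929535), (0.07882785052061081, 0.07848784327507019), 0.4670948088169098)
clock 52.4 TCP [0.5844 0.1338 0.2176] q [-1.0722  0.4174  1.0102  1.5932 -0.3612  1.333  -1.6069] F [ 1.0644  0.1307 -0.8319] Tq [ 0.0058  0.014  -0.0209] grip 0.146
tool y heading -91.26 tilt [-0.0004  0.0001]
shift now-axes mm [  17.7 -105.6  241. ]
turn rotvec [-1.1285  0.0003  0.0003] deg 64.7 | shift in final axes [  17.6 -263.1    7.7]
```

View pics/w27z.png

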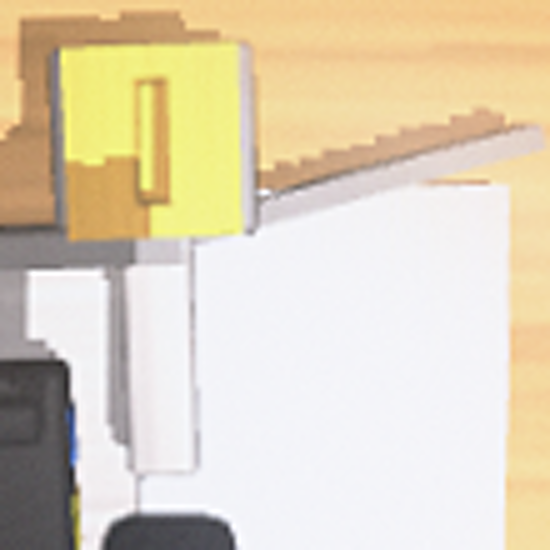

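```bash
python3 -m handwheel '-5 -17.6 40.2 0 0 0 0;-5 -17.6 40.2 0 0 0 0;0 -17.6 40.2 0 0 0 0;0 -17.6 40.2 0 0 0 0;0 -17.6 40.2 0 0 0 0;0 -17.6 40 0 0 0 0;0 0 0 0 0 0 0'
python3 -m handwheel '0 0 0 -0.141 0 0 0;0 0 0 -0.141 0 0 0;0 0 0 -0.141 0 0 0;0 0 0 -0.141 0 0 0;0 0 0 -0.141 0 0 0;0 0 0 -0.141 0 0 0;0 0 0 -0.141 0 0 0;0 0 0 -0.141 0 0 0'
python3 -m handwheel '0 0 0 0 0 0 0;0 0 0 0 0 0 0'
python3 - <<'E'
from h import *
plan([.3457,.2447,.2],-26.6)
T=toolT(); c=cams.camera("wrist"); cv2.imwrite("pics/w28.png",c["color"]);np.savez("w28.npz",T=T,**c); X=cloud(c,T)
E
```

```text
clock: 53.1
position: [0.3431, 0.2467, 0.2282]
ee_rot: [-0.707, 0.005, 0.707, 0.006]
ft_force: [0.3, -0.3, -0.7]
grip_width: 0.143
clock: 53.9
position: [0.3481, 0.2435, 0.2281]
ee_rot: [0.601, 0.372, -0.601, 0.373]
ft_force: [0.1, -0.3, -0.9]
grip_width: 0.148
clock: 54.1
position: [0.3475, 0.244, 0.2281]
ee_rot: [0.603, 0.37, -0.603, 0.37]
ft_force: [-0.5, 0.6, -1.4]
grip_width: 0.148
clock 54.1 TCP [0.3475 0.244  0.2281] q [-1.9059 -0.3836  0.9908  1.9955  0.325   1.3741 -1.4861] F [-0.5091  0.5927 -1.4066] Tq [ 0.0191 -0.0075  0.0109] grip 0.148
tool y heading -26.94 tilt [0.0002 0.0001]
shift now-axes mm [28.1 -2.   0.2]
turn rotvec [-0.0059 -0.0002 -0.0001] deg 0.3 | shift in final axes [28.1 -2.   0.2]
```

View pics/w28.png

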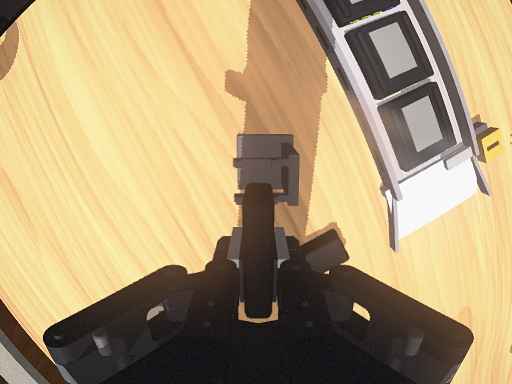

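```bash
python3 -m handwheel '20 -2 0.2 -0.006 0 0 0;30 0 0 0 0 0 0;25 0 0 0 0 0 0;0 0 0 0 0 0 0;0 0 0 0 0 0 0'
python3 - <<'E'
from h import *
plan([.3457,.2447,.1085],-26.6)
T=toolT(); c=cams.camera("wrist"); cv2.imwrite("pics/w29.png",c["color"])
E
```

```text
clock: 54.65
position: [0.3455, 0.2447, 0.1536]
ee_rot: [-0.601, -0.372, 0.601, -0.373]
ft_force: [0.2, 0.6, -0.3]
grip_width: 0.149
clock 54.65 TCP [0.3455 0.2447 0.1536] q [-1.9777 -0.313   1.1326  2.1038  0.3059  1.1912 -1.4423] F [ 0.2305  0.6238 -0.3189] Tq [-0.0416 -0.0605 -0.0638] grip 0.149
tool y heading -26.43 tilt [ 0.0005 -0.0009]
shift now-axes mm [45.1  0.1 -0.1]
turn rotvec [ 0.003   0.0006 -0.0009] deg 0.2 | shift in final axes [45.1  0.2 -0. ]
```

View pics/w29.png

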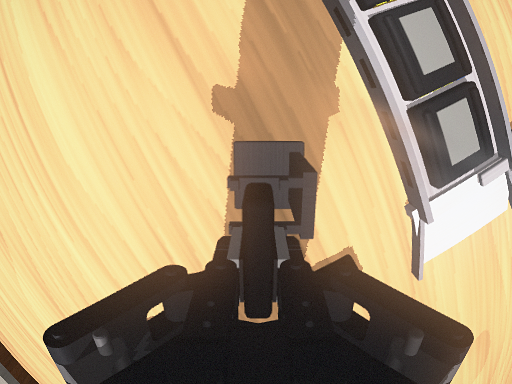

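```bash
python3 -m handwheel '15 0 0 0 0 0 0;12 0 0 0 0 0 0;8 0 0 0 0 0 0;4 0 0 0 0 0 0;2 0 0 0 0 0 0;0 0 0 0 0 0 0;0 0 0 0 0 0 0'
python3 - <<'E'
from h import *
plan([.3457,.2447,.1085],-26.6)
E
```

```text
clock: 55.4
position: [0.3454, 0.2451, 0.1123]
ee_rot: [0.601, 0.373, -0.601, 0.373]
ft_force: [1.1, -0.5, -1.1]
grip_width: 0.145
clock 55.4 TCP [0.3454 0.2451 0.1123] q [-2.0627 -0.2374  1.2722  2.1529  0.2585  1.0735 -1.3833] F [ 1.0896 -0.4815 -1.0737] Tq [0.0102 0.0171 0.0846] grip 0.145
tool y heading -26.32 tilt [0.0003 0.0004]
shift now-axes mm [3.8 0.4 0.2]
turn rotvec [ 0.0049 -0.0005 -0.0001] deg 0.3 | shift in final axes [3.8 0.4 0.2]
```

```bash
python3 -m handwheel '1.5 0 0 0 0 0 0;1.5 0 0 0 0 0 0;1 0 0 0 0 0 0;0 0 0 0 0 0 0'
python3 - <<'E'
from h import *
plan([.3457,.2447,.1085],-26.6)
T=toolT(); c=cams.camera("wrist"); cv2.imwrite("pics/w30.png",c["color"])
c=cams.camera("scene"); cv2.imwrite("pics/s30.png",cv2.resize(c["color"][100:210,280:420],None,fx=5,fy=5,interpolation=cv2.INTER_CUBIC))
E
```

```text
clock: 55.8
position: [0.3453, 0.2449, 0.1083]
ee_rot: [-0.6, -0.373, 0.601, -0.373]
ft_force: [-3.2, -3.7, 11.0]
grip_width: 0.148
clock 55.8 TCP [0.3453 0.2449 0.1083] q [-2.0689 -0.2193  1.2879  2.1568  0.2419  1.0603 -1.3671] F [-3.2257 -3.6996 11.0158] Tq [-0.7298  0.8391 -0.013 ] grip 0.148
tool y heading -26.32 tilt [-0.0004 -0.0005]
shift now-axes mm [-0.2  0.5  0. ]
turn rotvec [0.0049 0.0006 0.0001] deg 0.3 | shift in final axes [-0.2  0.5  0. ]
```

View pics/s30.png

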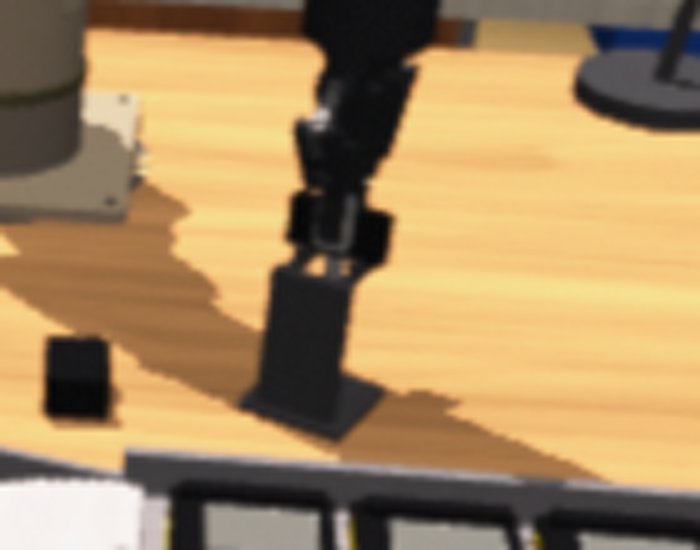

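```bash
python3 -m handwheel '-0.4 0 0 0 0 0 20;0 0 0 0 0 0 35;0 0 0 0 0 0 45;0 0 0 0 0 0 45;0 0 0 0 0 0 45'
python3 - <<'E'
from h import *
plan([.3457,.2447,.1085],-26.6)
T=toolT(); c=cams.camera("wrist"); cv2.imwrite("pics/w31.png",c["color"])
E
```

```text
clock: 56.4
position: [0.3452, 0.2448, 0.1082]
ee_rot: [-0.601, -0.373, 0.601, -0.373]
ft_force: [-0.1, -0.0, 0.7]
grip_width: 0.526
clock 56.4 TCP [0.3452 0.2448 0.1082] q [-2.0675 -0.2206  1.2859  2.1576  0.2432  1.0598 -1.3681] F [-0.1218 -0.0029  0.6873] Tq [-0.0228 -0.0521 -0.0202] grip 0.526
tool y heading -26.3 tilt [ 0. -0.]
shift now-axes mm [-0.3  0.5 -0.1]
turn rotvec [ 0.0052  0.     -0.    ] deg 0.3 | shift in final axes [-0.3  0.5 -0.1]
```

View pics/w31.png

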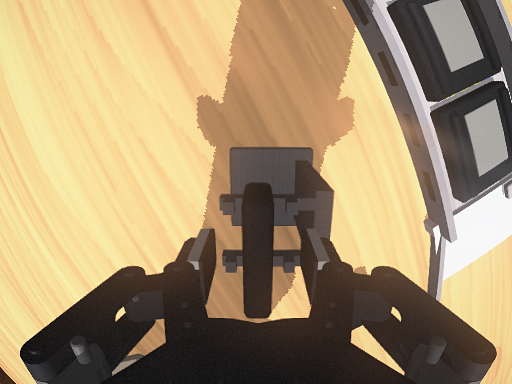

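The key hangs across the prongs at (260,250), between the stops, and the fingers are clear. Next I raise the arm and check.

```bash
python3 -m handwheel '-15 0 0 0 0 0 45;-30 0 0 0 0 0 45;-35 0 0 0 0 0 45;-35 0 0 0 0 0 45;-30 0 0 0 0 0 45;0 0 0 0 0 0 45;0 0 0 0 0 0 45'
python3 - <<'E'
from h import *
plan([.3457,.2447,.1085],-26.6)
T=toolT(); c=cams.camera("wrist"); cv2.imwrite("pics/w32.png",c["color"]); X=cloud(c,T)
m=(abs(X[...,2]-.134)<.006)&(X[...,1]>.15)&(X[...,1]<.35)&(X[...,0]>.25)&(X[...,0]<.45)
P=X[m]; print("handle",len(P),P.mean(0),cv2.minAreaRect(P[:,:2].astype(np.float32)))
c=cams.camera("top"); cv2.imwrite("pics/t32.png",c["color"]); X=cloud(c)
for t in ("router1","adapter1","tester"):
  for r in cams.outline_of("top",t)[:4]:
    m=r["region"]; P=X[m&(c["depth"]>0)]; q=cv2.minAreaRect(P[:,:2].astype(np.float32)); print(t,r["conf"],r["box"],np.median(P,0),np.percentile(P[:,2],95))
E
```

```text
clock: 57.15
position: [0.3453, 0.2449, 0.2531]
ee_rot: [0.601, 0.373, -0.601, 0.373]
ft_force: [0.3, -0.7, -0.1]
grip_width: 0.527
clock 57.15 TCP [0.3453 0.2449 0.2531] q [-1.8742 -0.3866  0.9408  1.9574  0.3127  1.4262 -1.4759] F [ 0.266  -0.6743 -0.1112] Tq [ 0.0244 -0.0194 -0.0341] grip 0.527
tool y heading -26.31 tilt [0.0001 0.0006]
shift now-axes mm [144.6   0.5   0.1]
turn rotvec [ 0.005  -0.0006  0.0002] deg 0.3 | shift in final axes [144.6   0.4   0. ]
handle 1002 [0.3444 0.2451 0.1341] ((0.343982070684433, 0.24367006123065948), (0.06308790296316147, 0.013736537657678127), 63.276634216308594)
router1 0.7 [97.1, 170.0, 37.1, 33.4] [0.5512 0.392  0.0359] 0.04315590251689141
router1 0.66 [171.2, 170.0, 32.5, 38.4] [0.5535 0.1978 0.036 ] 0.043291965130977585
router1 0.65 [133.1, 172.3, 35.8, 31.2] [0.5537 0.2951 0.036 ] 0.042990005676313614
router1 0.53 [203.7, 148.7, 13.6, 31.0] [0.6447 0.1344 0.0503] 0.0542954358875497
adapter1 0.85 [210.6, 245.0, 20.8, 25.4] [0.3714 0.0937 0.0315] 0.03454287659365706
adapter1 0.76 [222.8, 107.0, 19.4, 20.9] [0.7714 0.0856 0.0313] 0.03443263314711738
tester 0.7 [334.0, 265.3, 53.4, 38.3] [ 0.3088 -0.2826  0.0296] 0.03313079272151107
```

View pics/t32.png

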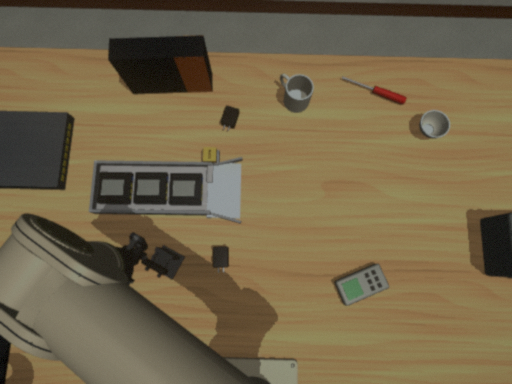

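View pics/w32.png

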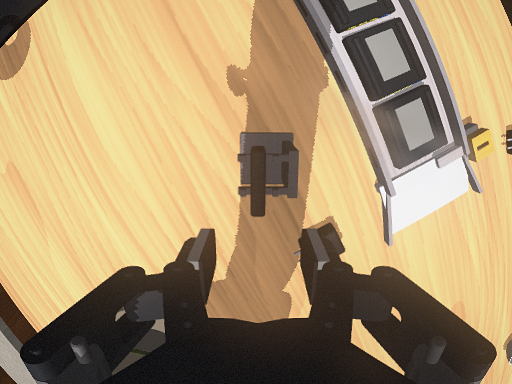

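```bash
python3 - <<'E'
from h import *
hand_in(); o=manip.get_obs(); print(o["clock"])
E
```

```text
Traceback (most recent call last):
NameError: name 'hand_in' is not defined
```

```bash
python3 -c "
from workcell import hand_in
print(hand_in())"
```

```text
the job is handed in; nothing more can be done
None
```

I opened the lock with the blade key and slid all three routers up the ramp into the tray. I then closed the lock clockwise, hung the key back on the fork and handed the job in at about 57 s, under the 210 s limit. The key stayed standing in the lock while I pushed the routers, and two routers needed a short sideways push to line up with the ramp.

**Last checks:**
- **Routers:** all three lie flat in a row, with their tops at about 42–43 mm. The nearest one's rear edge is about 15 mm past the lip.
- **Tongue:** it lies along the mouth at 0.5°, against 0.65° for the tray. I turned the lock until the torque rose from about 0.1 to 0.77 N m, so it is at its stop.
- **Key:** the handle rests across the prongs between the stops, about 2 mm from where it first hung, with nothing touching it.
- **Adapters and tester:** they are within about 2 mm of where they started, which is as fine as the cameras can tell.

**Disagreements:**
- The scene camera placed things about 5 mm off from the other two cameras in x, so I used the wrist and top cameras for positions.
- The lock head's measured angle was 1.3°, slightly more than the tongue's 0.5°. I put this down to depth noise and went by the tongue and the torque at the stop.
- In the last top picture the network also gave a fourth "router" with 0.53 confidence. It was the lock head.

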